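Change over the spool drilling fixture

TASK

Change over the drilling fixture: wind the crank one full turn to open the jaw fully and put every drilled spool (blue band) in the yellow bin. Then snap every blank spool that is in the rack forward out of its spring clips and lay each in a nest of its own, and wind the crank back the full turn so that the jaw closes and holds the blanks against the stop. Leave the other things on the bench where they are.

Things in the scene. Friction and masses are not known exactly. Their poses are not given: they have to be found in the camera images.
- rack: Blue spring-clip rack screwed to the bench, base plate 105 x 330 mm. Origin on the bench under the middle of its row of three places (spool centres at rack x = 0, y = -100, 0, 100, z = 100 mm); z up; spools lie along its y; the clips open to its -x. A rail stands 49 mm behind the spool axes, top 115 mm above the bench; in front is only the low base plate. A place may be empty.
- clip1 (a point): Centre of a spool in the first place (rack y = -100 mm), axes as the rack's. All places are alike: two black sprung C-clips, 12 mm wide, centred 30 mm either side of the spool's centre, so that its middle 48 mm is free to grip from above, with 37 mm clear behind it.
- clip3 (a point): Centre of a spool in the last place (rack y = 100 mm). Pulled straight towards rack -x with about 10 N a spool springs the clips' jaws apart (stiffest 5 to 8 mm along); it is free after 20 mm and clear after 40 mm. Lifted, it only jams under the upper jaws.
- blank1: Blank valve spool: plain aluminium round bar, 20 mm diameter, 90 mm long, narrow grooves, about 90 g, no blue band. Origin at its centre, its y axis along its length. Starts in the clips of a place of the rack, or is absent (None from the start).
- blank2: Blank valve spool: plain aluminium round bar, 20 mm diameter, 90 mm long, narrow grooves, about 90 g, no blue band. Origin at its centre, its y axis along its length. Starts in the clips of a place of the rack, or is absent (None from the start).
- blank3: Blank valve spool: plain aluminium round bar, 20 mm diameter, 90 mm long, narrow grooves, about 90 g, no blue band. Origin at its centre, its y axis along its length. Starts in the clips of a place of the rack, or is absent (None from the start).
- drilled1: Drilled valve spool: as a blank (20 x 90 mm, about 90 g, origin at its centre, y along its length) but with dark cross holes and a blue painted band. One or two of drilled1..3 are present (the rest None from the start), each held at first in a nest of the closed fixture.
- drilled2: Drilled valve spool: as a blank (20 x 90 mm, about 90 g, origin at its centre, y along its length) but with dark cross holes and a blue painted band. One or two of drilled1..3 are present (the rest None from the start), each held at first in a nest of the closed fixture.
- drilled3: Drilled valve spool: as a blank (20 x 90 mm, about 90 g, origin at its centre, y along its length) but with dark cross holes and a blue painted band. One or two of drilled1..3 are present (the rest None from the start), each held at first in a nest of the closed fixture.
- fixture: Drilling fixture bolted to the bench: grey bed 200 x 295 mm, 30 mm high. Origin on the bench under the middle nest; z up; nests along its y. At its +y side a fixed steel stop (face 45 mm from the nest centres, top 80 mm above the bench); at its -y side a steel sliding jaw (top 83 mm) and behind that the green pinion housing with a crank wheel on top.
- nest1 (a point): Nest 1 (fixture x = -55 mm): where the centre of a spool lies when held against the stop, 65 mm above the bench; axes as the fixture's, y along the spool. A nest is two vees 12 mm wide, centred 30 mm either side of this point; between them 48 mm are open for fingers, 35 mm deep below this point.
- nest2 (a point): Nest 2 (fixture x = 0), like nest 1. With the jaw fully open there are 120 mm between jaw and stop: a spool's centre may then lie 0 to 20 mm from this point towards fixture -y (10 mm is best); the closing jaw pushes it home.
- nest3 (a point): Nest 3 (fixture x = 55 mm), like nest 1. The jaw's hook reaches 6 mm over the ends of the spools, 3 mm above them, so that nothing can be lifted out of or put into a closed jaw.
- crank (a joint): Angle of the crank wheel that drives the jaw: about 0 = jaw closed (within 1 mm of the ends of the spools), 6.28 = fully open, one full turn; it grows anticlockwise seen from above and has stops at 0 and 6.4. The jaw moves 30 mm in the full turn. It stays where it is left; turning takes 3 to 5 N at the handle.
- crank_axis (a point): Point on the vertical axis of the crank wheel (black wheel, 116 mm diameter, its top 90 mm above the bench) at the height of the middle of the handle, 117.5 mm above the bench; x and y as the fixture's.
- handle (a point): Middle of the upright red handle on the crank wheel: 22 mm diameter, 45 mm tall (93 to 138 mm above the bench), 45 mm from the wheel's axis. It revolves freely on its pin, so the hand need not turn as it goes round.
- bin: Yellow finished-parts bin, open-topped, loose on the bench: 170 (x) x 130 (y) x 50 mm high, walls 4 mm, about 0.5 kg. Origin at the centre of its underside.
- valve_a: Assembled solenoid valve, brass foot and black coil, 45 mm wide, 62 mm tall; bystander. Origin at its underside.
- valve_b: Another such valve; bystander.
- oil_bottle: White oil bottle with a red cap, 48 mm diameter, 130 mm tall; bystander. Origin at its underside.
- chip_brush: Chip brush lying on the bench; bystander.
- screwdriver: Screwdriver lying on the bench; bystander.
- caliper: Digital caliper lying on the bench, 150 mm long; bystander.
Mind the look-alikes: they are no part of the job. What is shaped like the drilled2 but green, red or turquoise is not meant.

How it is judged (in metres and radians):
On the way, in this order (a step that is already met when the one before it is completed fails the run):
1. the crank is wound a full turn and the jaw is fully open (value of joint crank above 6 rad), for 0.1 s.
2. with the jaw still open, every drilled spool is out of the nests and every blank lies in a nest (value of joint crank above 5 rad and (distance between blank1 and nest1 below 0.03 m or distance between blank1 and nest2 below 0.03 m or distance between blank1 and nest3 below 0.03 m) and (distance between blank2 and nest1 below 0.03 m or distance between blank2 and nest2 below 0.03 m or distance between blank2 and nest3 below 0.03 m) and (distance between blank3 and nest1 below 0.03 m or distance between blank3 and nest2 below 0.03 m or distance between blank3 and nest3 below 0.03 m) and distance between each of drilled1, drilled2, drilled3 and nest1 above 0.04 m and distance between each of drilled1, drilled2, drilled3 and nest2 above 0.04 m and distance between each of drilled1, drilled2, drilled3 and nest3 above 0.04 m), for 0.2 s.
At the end, for the whole second after the job is handed in: The jaw is closed (crank within 0.35 rad of closed), every blank lies in a nest of its own against the stop (centre within 8 mm of the nest point, axis within 0.08 rad), every drilled spool lies in the upright yellow bin, and all are at rest (value of joint crank below 0.35 rad and angle between bin's own z axis and vertical below 0.1 rad and (distance between blank1 and nest1 below 0.008 m or distance between blank1 and nest2 below 0.008 m or distance between blank1 and nest3 below 0.008 m) and angle between the y axis of each of blank1, blank2, blank3 and the y axis of fixture, either way round below 0.08 rad and linear speed of each of blank1, blank2, blank3, drilled1, drilled2, drilled3 below 0.02 m/s and (distance between blank2 and nest1 below 0.008 m or distance between blank2 and nest2 below 0.008 m or distance between blank2 and nest3 below 0.008 m) and (distance between blank3 and nest1 below 0.008 m or distance between blank3 and nest2 below 0.008 m or distance between blank3 and nest3 below 0.008 m) and x of drilled1 in the frame of bin between -0.082 and 0.082 m and y of drilled1 in the frame of bin between -0.062 and 0.062 m and z of drilled1 in the frame of bin between 0 and 0.045 m and x of drilled2 in the frame of bin between -0.082 and 0.082 m and y of drilled2 in the frame of bin between -0.062 and 0.062 m and z of drilled2 in the frame of bin between 0 and 0.045 m and x of drilled3 in the frame of bin between -0.082 and 0.082 m and y of drilled3 in the frame of bin between -0.062 and 0.062 m and z of drilled3 in the frame of bin between 0 and 0.045 m); the robot touches nothing.
It fails at once if a bystander (valve, oil bottle, brush, screwdriver, caliper) is moved more than 30 mm (distance of any of valve_a, valve_b, oil_bottle, chip_brush, screwdriver, caliper from where it was at the start of the episode above 0.03 m).
Of blank1, blank2, blank3 only 2 to 3 are there at a start; the rules pass over those that are not, and their reading is None.
Of drilled1, drilled2, drilled3 only 1 to 2 are there at a start; the rules pass over those that are not, and their reading is None.
At some moment in a run one of bin may be knocked a few centimetres aside while the robot is not near it.
Once in a run the grip may slacken for a moment while it holds something.
It also fails if it takes over 210 s, if anything falls off the work surface, if the arm or the gripper's body presses on something with over 40 N, if the wrist force passes 120 N, or if a joint passes its speed limit or range.

ROBOT

A 6-joint arm with a two-finger parallel gripper is mounted at the origin on the work surface. World frame = base frame: x ahead of the robot, y to its left, z up, the work surface at z = 0. Lengths are in m, angles in degrees, forces in N, time in s.
With the tool pointing down it reaches from about 0.25 to 0.725 m from the base axis. Payload 9.7 kg.
Tool frame: the origin (TCP) lies at the very end of the fingers, on their centre line; the grasp point (between the pads) lies 19 mm behind it; z points along the fingers, y is the line along which they close (so a half turn about z gives the same grasp; the last joint's range is limited). The gripper opens to 85 mm and grips with 20 to 120 N. Pads are 22 mm wide; open, the fingers measure 114 mm over their backs; the gripper's body (76 mm by 85 mm) begins 54 mm behind the grasp point. The pads swing forward as they close: fully open they stand 13 mm farther back than shut.
Start: joints at [-64.057, 4.979, 10.078, 95.1, 0, 90], TCP at [0.241, -0.495, 0.231] pointing down, gripper open.
Joint ranges: [-179.16, 179.16], [-48.56, 103.87], [-65.8, 70.77], [-126.05, 130.52], [-82.76, 87.17], [-180, 180]. Speed limits (degrees/s): [127.2, 127.2, 147.25, 180, 180, 180].

INTERFACE

Orientations are given as [roll, pitch, yaw] about the fixed x, y, z axes, in that order (R = Rz(yaw) Ry(pitch) Rx(roll)).
In Python, from workcell import telemetry, optics, workorder gives the robot as it stands.
- The arm moves only by the shell command python3 -m handwheel 'ROWS' [FORCE]. ROWS is JSON, a list of rows, each an object of numbers: "tx", "ty", "tz": the shift along the tool's x, y, z in m; "ax", "ay", "az": the turn, a rotation vector about the tool's x, y, z in degrees; "jaw": the gripper command: -1 is shut, 1 is fully open, values between are in proportion. A call has exactly 10 rows; each row shifts and turns the commanded pose from where the row before left it, along the tool's axes as they then stand; what a row does not reach is not made up. A row lasts 1/8 s, in which the tool goes at most 62.5 mm and 10.7 degrees, less where a joint would pass 70% of its speed; a pose out of reach is approached as far as the arm can. A call is refused whole if a number of a shift passes 0.0625 or a number of a turn 10.7, either way. A call with a gripper value outside its range is refused whole. The fingers move at their own pace and stop on an object; FORCE is the grip in N (left out, the last holds). Time passes only in rows, so rows that do not move let the fingers close, or fill a call up. It gives the time, the measured TCP pose, the force, the opening and the grip force at its end, in the units of the state.
- telemetry.get_obs(): the state, without advancing time (a new reading comes with each control period).
- optics.camera(name): name is "scene" or "top" or "wrist"; returns a dict with "color" (400x640x3 uint8, red, green, blue), "K" (3x3 intrinsics, pixels), "extrinsics" (4x4, takes a point from camera to world coordinates); the wrist camera has in their place "mount" (4x4, takes a point from camera to tool coordinates, whose origin is the TCP and whose axes are the flange's). Camera axes: x right, y down, z forward; pixel columns grow to the right and rows downward; lengths in m; the calibration is good to about 2 mm. A picture is of the moment at which its call begins: read the wrist's pose just before it. There is no depth.
- workorder.job_done(): hands the job in; it is judged then, once.
The state is a dict: "time": time; "q": joint angles; "qd": joint speeds; "joint_efforts": joint torques, N m; "ee_pos": TCP position; "tcp_rot": TCP orientation; "wrist_force": force on the tool from outside, world axes, zero at the start; "torque": the same for the moment, N m; "opening": finger opening in m; "grasp_force": force on a finger pad.
Only numpy, scipy, OpenCV 4.12 (cv2) and the standard library are available. Lean on these libraries where they do the work, as an engineer would, in place of code of your own. Each camera call takes 0.05 s, during which the arm holds its last target. There are 200 camera calls.

## Working session

There is one attempt and no reset: what is moved stays moved. The work goes in short steps, Python scripts to look and compute and a shell command to move; the robot and the scene stay as the last step left them, time stands still between calls to the robot, and variables do not carry over. Pictures are saved under pics/ and viewed, at most 17 in all, crops included, and the job is handed in when it is done.

```bash
mkdir -p pics; ls; python3 - <<'E'
from workcell import telemetry, optics, workorder
import cv2,numpy as np
print(telemetry.get_obs())
for n in ("top","scene"):
    c=optics.camera(n); cv2.imwrite(f"pics/{n}0.png",c["color"][:,:,::-1]); print(n,c["K"].tolist(),np.round(c["extrinsics"],4).tolist())
print(np.round(optics.camera("wrist")["mount"],4).tolist())
E
```

```text
pics
{'time': 0.0, 'q': array([-6.40573975e+01,  5.01039594e+00,  1.00346084e+01,  9.50983162e+01,
        7.71493809e-04,  9.00000437e+01]), 'qd': array([ 0.04856935,  0.00762105, -0.09169937,  0.05119712,  0.03561654,
        0.01415817]), 'joint_efforts': array([ 1.17398933e-03, -5.20390713e+01,  4.64798963e+01,  1.64218352e-02,
        3.15704676e-05, -4.20853240e-06]), 'ee_pos': array([ 0.24051599, -0.49437846,  0.2305912 ]), 'tcp_rot': array([-1.79925896e+02, -7.71436611e-04,  2.59425578e+01]), 'wrist_force': array([-0.65343898,  0.21762835, -0.56931586]), 'torque': array([-0.04315924, -0.00367383, -0.02847273]), 'grasp_force': 0.0, 'opening': 0.08552813782974159}
top [[369.58163972853197, 0.0, 314.5631579346278], [0.0, 369.58163972853197, 195.92450064899512], [0.0, 0.0, 1.0]] [[0.0124, -0.9986, 0.0512, 0.4636], [-0.9999, -0.0126, -0.0031, -0.0382], [0.0037, -0.0512, -0.9987, 1.186], [0.0, 0.0, 0.0, 1.0]]
scene [[419.1283151747823, 0.0, 318.70101299400307], [0.0, 419.1283151747823, 195.67921986014807], [0.0, 0.0, 1.0]] [[-0.0904, 0.7666, -0.6358, 1.2504], [0.9959, 0.0738, -0.0527, 0.0357], [0.0065, -0.6379, -0.7701, 0.9836], [0.0, 0.0, 0.0, 1.0]]
[[-0.0003, -0.9544, -0.2984, 0.0749], [1.0, -0.0005, 0.0004, -0.0011], [-0.0006, -0.2984, 0.9544, -0.1432], [0.0, 0.0, 0.0, 1.0]]
```

View pics/top0.png

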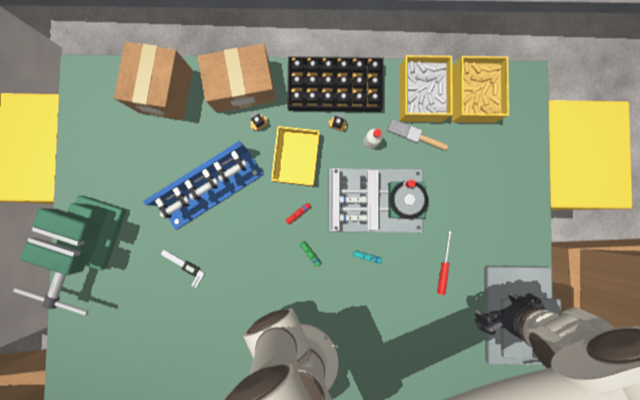

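View pics/scene0.png

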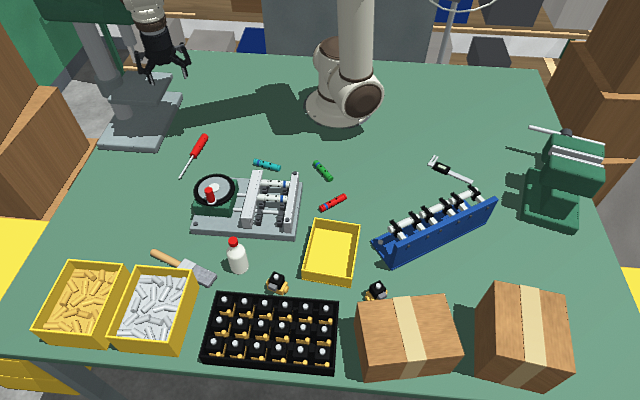

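```bash
cat > h.py <<'E'
from workcell import telemetry, optics, workorder
import cv2,numpy as np
from scipy.spatial.transform import Rotation as R
def cast(K,E,u,v,z):
    d=E[:3,:3]@np.linalg.inv(K)@[u,v,1]; o=E[:3,3]; return o+d*(z-o[2])/d[2]
def wristE(mount):
    o=telemetry.get_obs(); T=np.eye(4); T[:3,:3]=R.from_euler('xyz',o['tcp_rot'],degrees=True).as_matrix(); T[:3,3]=o['ee_pos']; return T@mount
def proj(K,E,p):
    q=np.linalg.inv(E)@np.append(p,1); q=K@q[:3]; return q[:2]/q[2]
def grab(n):
    E=None
    if n=='wrist':
        o=telemetry.get_obs(); T=np.eye(4); T[:3,:3]=R.from_euler('xyz',o['tcp_rot'],degrees=True).as_matrix(); T[:3,3]=o['ee_pos']
    c=optics.camera(n); E=c['extrinsics'] if n!='wrist' else T@c['mount']
    return c['color'],np.array(c['K']),np.array(E)
def blobs(im,lo,hi,amin=20):
    h=cv2.cvtColor(im,cv2.COLOR_RGB2HSV); m=cv2.inRange(h,np.array(lo),np.array(hi))
    cs,_=cv2.findContours(m,cv2.RETR_EXTERNAL,cv2.CHAIN_APPROX_NONE)
    return sorted([c for c in cs if cv2.contourArea(c)>=amin],key=cv2.contourArea,reverse=True)
E
python3 - <<'E'
from h import *
im,K,E=grab('top'); im2,K2,E2=grab('scene')
a=cv2.resize(im[135:240,140:265,::-1],None,fx=3.1,fy=3.1,interpolation=3); b=cv2.resize(im[155:240,320:435,::-1],None,fx=3.5,fy=3.5,interpolation=3)
H=max(a.shape[0],b.shape[0]); pad=lambda x:cv2.copyMakeBorder(x,0,H-x.shape[0],0,0,0)
cv2.imwrite('pics/crop1.png',np.hstack([pad(a),pad(b)])); print(a.shape,b.shape)
for nm,lo,hi,z in [('yellow',(22,120,120),(35,255,255),0.03),('blue',(105,120,60),(120,255,255),0.0),('red1',(0,150,100),(5,255,255),.138),('red2',(174,150,100),(180,255,255),.138)]:
  for n,i,k,e in (('top',im,K,E),('scene',im2,K2,E2)):
    for c in blobs(i,lo,hi,25)[:5]:
        r=cv2.minAreaRect(c); print(nm,n,np.round(r[0],1),np.round(r[1],1),round(r[2],1),np.round(cast(k,e,*r[0],z),3))
E
```

```text
(326, 388, 3) (298, 402, 3)
yellow top [589.8 154.4] [108.4  81.1] 88.9 [ 0.665 -0.91   0.03 ]
yellow top [453.5  88.5] [ 65. 109.] 90.0 [ 0.871 -0.48   0.03 ]
yellow top [ 27.9 147.9] [ 58.1 109.1] 1.3 [0.663 0.861 0.03 ]
yellow top [295.1 155.7] [42.6 55.6] 6.6 [0.649 0.021 0.03 ]
yellow scene [113.8 305.9] [164.6  89.2] 5.4 [ 0.855 -0.491  0.03 ]
yellow scene [330.  251.8] [51.6 64.3] 9.5 [0.653 0.018 0.03 ]
yellow scene [ 24.  258.5] [48. 83.] 0.0 [ 0.749 -0.777  0.03 ]
yellow scene [ 39.  376.1] [81.3 29.2] 5.9 [ 1.027 -0.587  0.03 ]
yellow scene [630.  289.5] [45. 18.] 90.0 [0.692 0.775 0.03 ]
blue top [203.  187.5] [ 41.7 115.4] 57.8 [0.547 0.317 0.   ]
blue scene [437.4 226.8] [ 35.8 132.4] 63.4 [ 0.521  0.319 -0.   ]
blue scene [251.   40.5] [25. 28.] 90.0 [-0.414 -0.407  0.   ]
blue scene [441.4  15.2] [12.4 14.5] 12.5 [-0.728  0.449  0.   ]
blue scene [461.  17.] [10. 16.] 90.0 [-0.72  0.54  0.  ]
blue scene [464.   5.] [10. 16.] 90.0 [-0.842  0.569  0.   ]
red1 top [442.9 278.2] [ 7.5 31.3] 8.1 [ 0.29  -0.405  0.138]
red1 top [294.7 215.6] [ 5.4 20.4] 53.1 [0.461 0.014 0.138]
red1 top [410.3 183.6] [5.8 8.9] 63.4 [ 0.556 -0.313  0.138]
red1 top [377.1 132.8] [6.3 6.7] 26.6 [ 0.701 -0.218  0.138]
red1 scene [198.9 145. ] [ 7.4 26.3] 32.0 [ 0.395 -0.386  0.138]
red1 scene [209.1 194.3] [15.2  7.6] 71.6 [ 0.575 -0.308  0.138]
red1 scene [336.4 199.9] [ 6.  19.8] 61.7 [0.562 0.025 0.138]
red1 scene [232.7 241.5] [10.1  8.5] 71.6 [ 0.714 -0.215  0.138]
```

View pics/crop1.png

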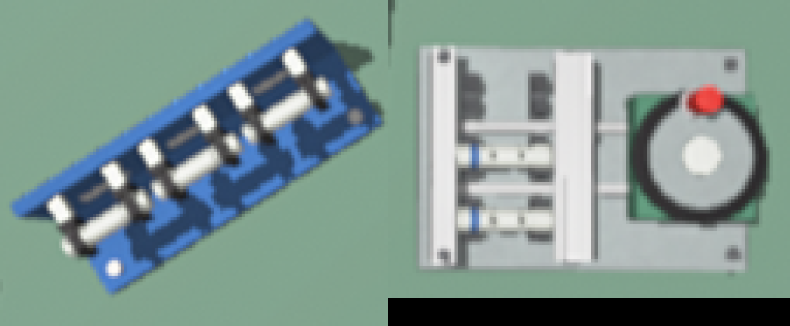

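The crop shows three blanks in the rack, at about (174,207), (203,189) and (233,172) in the top image. Two blue-banded drilled spools are in nests 1 and 2, at rows 218 and 199 near column 355, and nest 3 is empty. The red (299,213), green (310,253) and turquoise (367,257) spools lying on the bench are look-alikes, not part of the job. The handle is at (410,184) and the bin at (295,156).

```bash
python3 - <<'E'
from h import *
im,K,E=grab('top')
f=lambda n,u,v,z:print(n,np.round(cast(K,E,u,v,z),4))
for i,(u,v) in enumerate([(105,222),(197,168),(287,114)]): f('blank',140+u/3.1,135+v/3.1,.11)
g=lambda n,u,v,z:f(n,320+(u-388)/3.5,155+v/3.5,z)
g('hub',702,155,.095); g('handle',708,100,.138)
for c in [(420,47),(744,48),(420,268),(744,270)]: g('bed',*c,.03)
g('band1',475,219,.073); g('band2',475,155,.073);g('hole1',507,219,.075); g('hole2',507,155,.075)
g('stopface',457,150,.08)
for c in blobs(im,(105,120,60),(120,255,255),500): 
    print([np.round(cast(K,E,*p,0.0),3).tolist() for p in cv2.boxPoints(cv2.minAreaRect(c))])
E
```

```text
blank [0.4825 0.3671 0.11  ]
blank [0.5344 0.2823 0.11  ]
blank [0.5864 0.199  0.11  ]
hub [ 0.5131 -0.323   0.095 ]
handle [ 0.556  -0.3167  0.138 ]
bed [ 0.61   -0.0865  0.03  ]
bed [ 0.6129 -0.3779  0.03  ]
bed [ 0.4122 -0.0886  0.03  ]
bed [ 0.414  -0.3774  0.03  ]
band1 [ 0.4567 -0.1335  0.073 ]
band2 [ 0.5117 -0.133   0.073 ]
hole1 [ 0.457  -0.1608  0.075 ]
hole2 [ 0.5119 -0.1604  0.075 ]
stopface [ 0.5155 -0.117   0.08  ]
[[0.503, 0.508, 0.0], [0.705, 0.199, 0.0], [0.591, 0.125, 0.0], [0.391, 0.433, 0.0]]
```

```bash
cat >> h.py <<'E'
def go(x,y,z,yaw=None):
    "tool-axis shift (m) and yaw turn about tool z (deg) still to go"
    o=telemetry.get_obs(); M=R.from_euler('xyz',o['tcp_rot'],degrees=True); d=M.inv().apply(np.array([x,y,z])-o['ee_pos'])
    w=None if yaw is None else (M.inv()*R.from_euler('xyz',[180,0,yaw],degrees=True)).as_rotvec(degrees=True).round(2)
    print('shift',d.round(4),'turn',w)
E
S='{"tx":0.0437,"ty":-0.0126,"tz":-0.0087}'; 
python3 -m handwheel '[{"tx":0.0437,"ty":-0.0126,"tz":-0.0087},{"tx":0.0437,"ty":-0.0126,"tz":-0.0087},{"tx":0.0437,"ty":-0.0126,"tz":-0.0087},{"tx":0.0437,"ty":-0.0126,"tz":-0.0087},{"tx":0.0437,"ty":-0.0126,"tz":-0.0087},{"tx":0.0437,"ty":-0.0126,"tz":-0.0087},{"tx":0.0437,"ty":-0.0126,"tz":-0.0087},{"tx":0.0437,"ty":-0.0126,"tz":-0.0087},{},{}]' && python3 -m handwheel '[{"az":-9.23},{"az":-9.23},{"az":-9.23},{"az":-9.23},{"az":-9.23},{"az":-9.23},{"az":-9.23},{},{},{}]'
python3 - <<'E'
from h import *
go(.51,-.25,.30,90.5)
im,K,E=grab('wrist'); cv2.imwrite('pics/w1.png',im[:,:,::-1]); print(K.round(1).tolist(),E.round(4).tolist())
E
```

```text
shift [ 0.3492 -0.102  -0.0689] turn [-2.000e-02 -1.000e-02 -6.456e+01]
[[347.7, 0.0, 316.1], [0.0, 347.7, 201.5], [0.0, 0.0, 1.0]] [[0.4372, -0.8584, -0.2684, 0.3075], [-0.8994, -0.4172, -0.1306, -0.4608], [0.0001, 0.2984, -0.9544, 0.3742], [0.0, 0.0, 0.0, 1.0]]$[0]: bad value
```

View pics/w1.png

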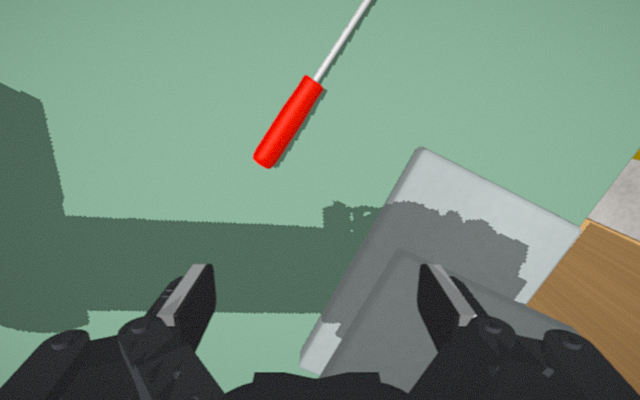

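The arm did not move, so this picture only shows the screwdriver and the stand near the start pose. The call was refused, probably because every row needs all its keys.

```bash

python3 -m handwheel '[{"tx":0.0437,"ty":-0.0126,"tz":-0.0087,"ax":0,"ay":0,"az":0,"jaw":1},{"tx":0.0437,"ty":-0.0126,"tz":-0.0087,"ax":0,"ay":0,"az":0,"jaw":1},{"tx":0.0437,"ty":-0.0126,"tz":-0.0087,"ax":0,"ay":0,"az":0,"jaw":1},{"tx":0.0437,"ty":-0.0126,"tz":-0.0087,"ax":0,"ay":0,"az":0,"jaw":1},{"tx":0.0437,"ty":-0.0126,"tz":-0.0087,"ax":0,"ay":0,"az":0,"jaw":1},{"tx":0.0437,"ty":-0.0126,"tz":-0.0087,"ax":0,"ay":0,"az":0,"jaw":1},{"tx":0.0437,"ty":-0.0126,"tz":-0.0087,"ax":0,"ay":0,"az":0,"jaw":1},{"tx":0.0437,"ty":-0.0126,"tz":-0.0087,"ax":0,"ay":0,"az":0,"jaw":1},{"tx":0,"ty":0,"tz":0,"ax":0,"ay":0,"az":-9.23,"jaw":1},{"tx":0,"ty":0,"tz":0,"ax":0,"ay":0,"az":-9.23,"jaw":1}]'; python3 -m handwheel '[{"az":-9.23,"jaw":1},{"az":-9.23,"jaw":1},{"az":-9.23,"jaw":1},{"az":-9.23,"jaw":1},{"az":-9.23,"jaw":1},{"jaw":1},{"jaw":1},{"jaw":1},{"jaw":1},{"jaw":1}]'
```

```text
time: 1.6
ee_pos: [0.5114, -0.2504, 0.3007]
tcp_rot: [-180.0, 0.0, 44.8]
wrist_force: [0.0, -0.4, -0.3]
opening: 0.0855
grasp_force: 0.0$[0]: bad value
```

```bash

python3 -m handwheel '[{"tx":0,"ty":0,"tz":0,"ax":0,"ay":0,"az":-9.23,"jaw":1},{"tx":0,"ty":0,"tz":0,"ax":0,"ay":0,"az":-9.23,"jaw":1},{"tx":0,"ty":0,"tz":0,"ax":0,"ay":0,"az":-9.23,"jaw":1},{"tx":0,"ty":0,"tz":0,"ax":0,"ay":0,"az":-9.23,"jaw":1},{"tx":0,"ty":0,"tz":0,"ax":0,"ay":0,"az":-9.23,"jaw":1},{"tx":0,"ty":0,"tz":0,"ax":0,"ay":0,"az":0,"jaw":1},{"tx":0,"ty":0,"tz":0,"ax":0,"ay":0,"az":0,"jaw":1},{"tx":0,"ty":0,"tz":0,"ax":0,"ay":0,"az":0,"jaw":1},{"tx":0,"ty":0,"tz":0,"ax":0,"ay":0,"az":0,"jaw":1},{"tx":0,"ty":0,"tz":0,"ax":0,"ay":0,"az":0,"jaw":1}]'
python3 - <<'E'
from h import *
go(.556,-.3165,.16,90.5)
im,K,E=grab('wrist'); cv2.imwrite('pics/w2.png',im[:,:,::-1]); print(E.round(4).tolist())
for lo,hi in(((0,150,80),(6,255,255)),((172,150,80),(180,255,255))):
  for c in blobs(im,lo,hi,60): print(cv2.boundingRect(c),cv2.contourArea(c))
E
```

```text
time: 2.85
ee_pos: [0.5109, -0.251, 0.3009]
tcp_rot: [180.0, 0.0, 90.5]
wrist_force: [-0.0, 0.7, -0.6]
opening: 0.0853
grasp_force: 0.0
shift [-0.0659  0.0445  0.1409] turn [0.   0.   0.02]
[[1.0, 0.0083, 0.0029, 0.5085], [0.0088, -0.9542, -0.299, -0.1743], [0.0003, 0.299, -0.9543, 0.444], [0.0, 0.0, 0.0, 1.0]]
(105, 280, 60, 24) 902.5
(511, 133, 33, 25) 609.5
(350, 223, 24, 34) 548.0
```

View pics/w2.png

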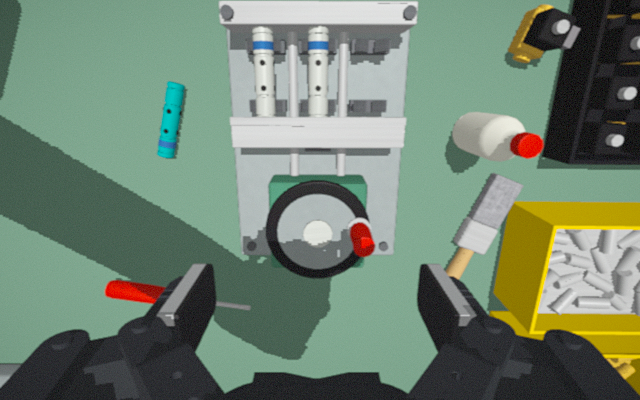

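The wrist view shows the hub at (318,233), the handle running from its base at about (355,225) to its cap at about (364,248), and the two banded drilled spools at columns 263 and 318.

```bash
python3 - <<'E'
from h import *
E=np.array([[1.0,.0083,.0029,.5085],[.0088,-.9542,-.299,-.1743],[.0003,.299,-.9543,.444],[0,0,0,1]]);K=np.array([[347.7,0,316.1],[0,347.7,201.5],[0,0,1]])
f=lambda n,u,v,z:print(n,cast(K,E,u,v,z).round(4))
f('hub',318,233,.092);f('handletop',365,246,.138);f('handlemid',361,240,.1175)
im=cv2.imread('pics/w2.png')[:,:,::-1]
for nm,ref in(('wheel',None),):
  pass
f('wheelL',267,228,.09);f('wheelR',370,228,.09);f('wheelT',318,180,.09);f('wheelB',318,277,.09)
for x in(263,318):
  f('sp hi',x,27,.065);f('sp lo',x,115,.065);f('hole',x,62,.075);f('band',x,46,.075)
f('stop',316,24,.08)
go(.556,-.3165,.16,90.5)
E
```

```text
hub [ 0.512  -0.3206  0.092 ]
handletop [ 0.5568 -0.3146  0.138 ]
handlemid [ 0.5556 -0.3173  0.1175]
wheelL [ 0.4562 -0.316   0.09  ]
wheelR [ 0.5688 -0.3151  0.09  ]
wheelT [ 0.5114 -0.2616  0.09  ]
wheelB [ 0.5125 -0.3758  0.09  ]
sp hi [ 0.4557 -0.113   0.065 ]
sp lo [ 0.4525 -0.1975  0.065 ]
hole [ 0.4559 -0.146   0.075 ]
band [ 0.4564 -0.1314  0.075 ]
sp hi [ 0.5099 -0.1125  0.065 ]
sp lo [ 0.5108 -0.197   0.065 ]
hole [ 0.5102 -0.1455  0.075 ]
band [ 0.5101 -0.131   0.075 ]
stop [ 0.508  -0.1124  0.08  ]
shift [-0.0659  0.0445  0.1409] turn [-0.    0.    0.03]
```

```bash

python3 -m handwheel '[{"tx":-0.0163,"ty":0.0114,"tz":0,"ax":0,"ay":0,"az":0,"jaw":0.4},{"tx":-0.0163,"ty":0.0114,"tz":0,"ax":0,"ay":0,"az":0,"jaw":0.4},{"tx":-0.0163,"ty":0.0114,"tz":0,"ax":0,"ay":0,"az":0,"jaw":0.4},{"tx":-0.0163,"ty":0.0114,"tz":0,"ax":0,"ay":0,"az":0,"jaw":0.4},{"tx":0,"ty":0,"tz":0.04,"ax":0,"ay":0,"az":0,"jaw":0.4},{"tx":0,"ty":0,"tz":0.04,"ax":0,"ay":0,"az":0,"jaw":0.4},{"tx":0,"ty":0,"tz":0.04,"ax":0,"ay":0,"az":0,"jaw":0.4},{"tx":0,"ty":0,"tz":0.04,"ax":0,"ay":0,"az":0,"jaw":0.4},{"tx":0,"ty":0,"tz":0.04,"ax":0,"ay":0,"az":0,"jaw":0.4},{"tx":0,"ty":0,"tz":0,"ax":0,"ay":0,"az":0,"jaw":0.4}]' 40
python3 -m handwheel '[{"tx":0,"ty":0,"tz":0,"ax":0,"ay":0,"az":0,"jaw":-1},{"tx":0,"ty":0,"tz":0,"ax":0,"ay":0,"az":0,"jaw":-1},{"tx":0,"ty":0,"tz":0,"ax":0,"ay":0,"az":0,"jaw":-1},{"tx":0,"ty":0,"tz":0,"ax":0,"ay":0,"az":0,"jaw":-1},{"tx":0,"ty":0,"tz":0,"ax":0,"ay":0,"az":0,"jaw":-1},{"tx":0,"ty":0,"tz":0,"ax":0,"ay":0,"az":0,"jaw":-1},{"tx":0,"ty":0,"tz":0,"ax":0,"ay":0,"az":0,"jaw":-1},{"tx":0,"ty":0,"tz":0,"ax":0,"ay":0,"az":0,"jaw":-1},{"tx":0,"ty":0,"tz":0,"ax":0,"ay":0,"az":0,"jaw":-1},{"tx":0,"ty":0,"tz":0,"ax":0,"ay":0,"az":0,"jaw":-1}]' 40
```

```text
time: 4.15
ee_pos: [0.5554, -0.3148, 0.0977]
tcp_rot: [-179.7, -0.2, 90.5]
wrist_force: [0.9, 0.5, 0.7]
opening: 0.0597
grasp_force: 0.0
time: 5.4
ee_pos: [0.5577, -0.3163, 0.1033]
tcp_rot: [179.9, 0.1, 90.5]
wrist_force: [-2.5, 0.3, 5.5]
opening: 0.0209
grasp_force: 39.0
```

```bash

python3 -m handwheel '[{"tx":0.01375,"ty":-0.00305,"tz":0,"ax":0,"ay":0,"az":0,"jaw":-1},{"tx":0.01213,"ty":-0.00715,"tz":0,"ax":0,"ay":0,"az":0,"jaw":-1},{"tx":0.00933,"ty":-0.01055,"tz":0,"ax":0,"ay":0,"az":0,"jaw":-1},{"tx":0.00561,"ty":-0.01291,"tz":0,"ax":0,"ay":0,"az":0,"jaw":-1},{"tx":0.00135,"ty":-0.01402,"tz":0,"ax":0,"ay":0,"az":0,"jaw":-1},{"tx":-0.00305,"ty":-0.01375,"tz":0,"ax":0,"ay":0,"az":0,"jaw":-1},{"tx":-0.00715,"ty":-0.01213,"tz":0,"ax":0,"ay":0,"az":0,"jaw":-1},{"tx":-0.01055,"ty":-0.00933,"tz":0,"ax":0,"ay":0,"az":0,"jaw":-1},{"tx":-0.01291,"ty":-0.00561,"tz":0,"ax":0,"ay":0,"az":0,"jaw":-1},{"tx":-0.01402,"ty":-0.00135,"tz":0,"ax":0,"ay":0,"az":0,"jaw":-1}]' 40
```

```text
time: 6.65
ee_pos: [0.4678, -0.3225, 0.1033]
tcp_rot: [179.8, 0.0, 90.6]
wrist_force: [2.5, 4.1, 8.4]
opening: 0.021
grasp_force: 40.4
```

```bash

python3 -m handwheel '[{"tx":-0.01375,"ty":0.00305,"tz":0,"ax":0,"ay":0,"az":0,"jaw":-1},{"tx":-0.01213,"ty":0.00715,"tz":0,"ax":0,"ay":0,"az":0,"jaw":-1},{"tx":-0.00933,"ty":0.01055,"tz":0,"ax":0,"ay":0,"az":0,"jaw":-1},{"tx":-0.00561,"ty":0.01291,"tz":0,"ax":0,"ay":0,"az":0,"jaw":-1},{"tx":-0.00135,"ty":0.01402,"tz":0,"ax":0,"ay":0,"az":0,"jaw":-1},{"tx":0.00305,"ty":0.01375,"tz":0,"ax":0,"ay":0,"az":0,"jaw":-1},{"tx":0.00715,"ty":0.01213,"tz":0,"ax":0,"ay":0,"az":0,"jaw":-1},{"tx":0.01055,"ty":0.00933,"tz":0,"ax":0,"ay":0,"az":0,"jaw":-1},{"tx":0.01291,"ty":0.00561,"tz":0,"ax":0,"ay":0,"az":0,"jaw":-1},{"tx":0.01402,"ty":0.00135,"tz":0,"ax":0,"ay":0,"az":0,"jaw":-1}]' 40
python3 -m handwheel '[{"tx":0,"ty":0,"tz":0,"ax":0,"ay":0,"az":0,"jaw":-1},{"tx":0,"ty":0,"tz":0,"ax":0,"ay":0,"az":0,"jaw":-1},{"tx":0,"ty":0,"tz":0,"ax":0,"ay":0,"az":0,"jaw":0.3},{"tx":0,"ty":0,"tz":0,"ax":0,"ay":0,"az":0,"jaw":0.3},{"tx":0,"ty":0,"tz":0,"ax":0,"ay":0,"az":0,"jaw":0.3},{"tx":0,"ty":0,"tz":-0.05,"ax":0,"ay":0,"az":0,"jaw":0.3},{"tx":0,"ty":0,"tz":-0.05,"ax":0,"ay":0,"az":0,"jaw":0.3},{"tx":0.03,"ty":-0.02,"tz":-0.02,"ax":0,"ay":0,"az":0,"jaw":0.3},{"tx":0,"ty":0,"tz":0,"ax":0,"ay":0,"az":0,"jaw":0.3},{"tx":0,"ty":0,"tz":0,"ax":0,"ay":0,"az":0,"jaw":0.3}]' 40
python3 - <<'E'
from h import *
im,K,E=grab('wrist'); cv2.imwrite('pics/w3.png',im[:,:,::-1]); print(E.round(4).tolist(),telemetry.get_obs()['ee_pos'])
E
```

```text
time: 7.9
ee_pos: [0.5579, -0.3171, 0.1032]
tcp_rot: [179.9, 0.2, 90.5]
wrist_force: [-5.5, -4.6, 9.8]
opening: 0.0214
grasp_force: 28.9
time: 9.15
ee_pos: [0.5369, -0.286, 0.2204]
tcp_rot: [-180.0, -0.0, 90.6]
wrist_force: [-0.6, 0.1, 0.0]
opening: 0.0557
grasp_force: 0.0
[[1.0, 0.0091, 0.0028, 0.5345], [0.0095, -0.9542, -0.2989, -0.2093], [-0.0, 0.2989, -0.9543, 0.3635], [0.0, 0.0, 0.0, 1.0]] [ 0.53681539 -0.2861632   0.21984661]
```

View pics/w3.png

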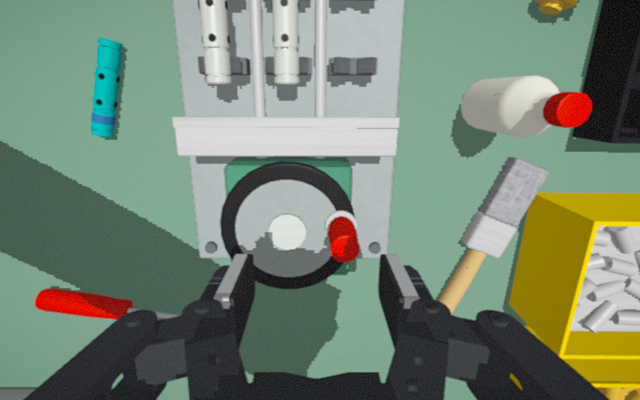

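The jaw is now open: its bar is well clear of the spool ends at (215,75) and (287,75). Next I grasp the drilled spool in nest 2.

```bash

python3 -m handwheel '[{"tx":0.0423,"ty":-0.0082,"tz":0,"ax":0,"ay":0,"az":0,"jaw":0.06},{"tx":0.0423,"ty":-0.0082,"tz":0,"ax":0,"ay":0,"az":0,"jaw":0.06},{"tx":0.0423,"ty":-0.0082,"tz":0,"ax":0,"ay":0,"az":0,"jaw":0.06},{"tx":0,"ty":0,"tz":0,"ax":0,"ay":0,"az":0,"jaw":0.06},{"tx":0,"ty":0,"tz":0.0433,"ax":0,"ay":0,"az":0,"jaw":0.06},{"tx":0,"ty":0,"tz":0.0433,"ax":0,"ay":0,"az":0,"jaw":0.06},{"tx":0,"ty":0,"tz":0.0433,"ax":0,"ay":0,"az":0,"jaw":0.06},{"tx":0,"ty":0,"tz":0.0433,"ax":0,"ay":0,"az":0,"jaw":0.06},{"tx":0,"ty":0,"tz":0,"ax":0,"ay":0,"az":0,"jaw":0.06},{"tx":0,"ty":0,"tz":0,"ax":0,"ay":0,"az":0,"jaw":-1}]' 60
python3 -m handwheel '[{"tx":0,"ty":0,"tz":0,"ax":0,"ay":0,"az":0,"jaw":-1},{"tx":0,"ty":0,"tz":0,"ax":0,"ay":0,"az":0,"jaw":-1},{"tx":0,"ty":0,"tz":0,"ax":0,"ay":0,"az":0,"jaw":-1},{"tx":0,"ty":0,"tz":0,"ax":0,"ay":0,"az":0,"jaw":-1},{"tx":0,"ty":0,"tz":0,"ax":0,"ay":0,"az":0,"jaw":-1},{"tx":0,"ty":0,"tz":-0.03,"ax":0,"ay":0,"az":0,"jaw":-1},{"tx":0,"ty":0,"tz":-0.04,"ax":0,"ay":0,"az":0,"jaw":-1},{"tx":0,"ty":0,"tz":-0.05,"ax":0,"ay":0,"az":0,"jaw":-1},{"tx":0,"ty":0,"tz":-0.03,"ax":0,"ay":0,"az":0,"jaw":-1},{"tx":0,"ty":0,"tz":0,"ax":0,"ay":0,"az":0,"jaw":-1}]' 60
cat >> h.py <<'E'
def bin_top():
    im,K,E=grab('top'); im=im.copy(); im[:,:240]=0; im[:,380:]=0; im[:100]=0
    c=blobs(im,(22,110,90),(35,255,255),200)[0]; P=np.array([cast(K,E,*p,0.03)[:2] for p in c[:,0].astype(float)],np.float32)
    r=cv2.minAreaRect(P); print('bin',np.round(r[0],3),np.round(r[1],3),round(r[2],1)); return r
E
python3 -c "
from h import *
bin_top(); go(.615,.02,.2)"
```

```text
time: 10.45
ee_pos: [0.5116, -0.16, 0.0489]
tcp_rot: [180.0, 0.0, 90.5]
wrist_force: [1.1, 0.2, 0.3]
opening: 0.0283
grasp_force: 0.0
time: 11.7
ee_pos: [0.5124, -0.1596, 0.2012]
tcp_rot: [179.7, 0.1, 90.6]
wrist_force: [0.9, 0.7, -1.6]
opening: 0.018
grasp_force: 59.3
bin [0.649 0.021] [0.134 0.177] 84.2
shift [ 0.1784  0.105  -0.0008] turn None
```

```bash

python3 -m handwheel '[{"tx":0.045,"ty":0.0255,"tz":0,"ax":0,"ay":0,"az":0,"jaw":-1},{"tx":0.045,"ty":0.0255,"tz":0,"ax":0,"ay":0,"az":0,"jaw":-1},{"tx":0.045,"ty":0.0255,"tz":0,"ax":0,"ay":0,"az":0,"jaw":-1},{"tx":0.045,"ty":0.0255,"tz":0,"ax":0,"ay":0,"az":0,"jaw":-1},{"tx":0,"ty":0,"tz":0,"ax":0,"ay":0,"az":0,"jaw":-1},{"tx":0,"ty":0,"tz":0.047,"ax":0,"ay":0,"az":0,"jaw":-1},{"tx":0,"ty":0,"tz":0.047,"ax":0,"ay":0,"az":0,"jaw":-1},{"tx":0,"ty":0,"tz":0.047,"ax":0,"ay":0,"az":0,"jaw":-1},{"tx":0,"ty":0,"tz":0.045,"ax":0,"ay":0,"az":0,"jaw":-1},{"tx":0,"ty":0,"tz":0,"ax":0,"ay":0,"az":0,"jaw":-1}]' 60
python3 -m handwheel '[{"tx":0,"ty":0,"tz":0,"ax":0,"ay":0,"az":0,"jaw":0.06},{"tx":0,"ty":0,"tz":0,"ax":0,"ay":0,"az":0,"jaw":0.06},{"tx":0,"ty":0,"tz":0,"ax":0,"ay":0,"az":0,"jaw":0.06},{"tx":0,"ty":0,"tz":-0.05,"ax":0,"ay":0,"az":0,"jaw":0.06},{"tx":0,"ty":0,"tz":-0.05,"ax":0,"ay":0,"az":0,"jaw":0.06},{"tx":0,"ty":0,"tz":-0.05,"ax":0,"ay":0,"az":0,"jaw":0.06},{"tx":0,"ty":0,"tz":-0.04,"ax":0,"ay":0,"az":0,"jaw":0.06},{"tx":0,"ty":0,"tz":0,"ax":0,"ay":0,"az":0,"jaw":0.06},{"tx":0,"ty":0,"tz":0,"ax":0,"ay":0,"az":0,"jaw":0.06},{"tx":0,"ty":0,"tz":0,"ax":0,"ay":0,"az":0,"jaw":0.06}]' 60
python3 -c "
from h import *
im,K,E=grab('top');cv2.imwrite('pics/t2.png',cv2.resize(im[110:250,240:440,::-1],None,fx=3,fy=3)); go(.4565,-.1595,.2)"
```

```text
time: 13.0
ee_pos: [0.609, 0.0209, 0.0085]
tcp_rot: [-179.7, 0.0, 90.5]
wrist_force: [-0.3, 0.2, -1.3]
opening: 0.0184
grasp_force: 61.0
time: 14.25
ee_pos: [0.6108, 0.0217, 0.2002]
tcp_rot: [-179.9, 0.0, 90.6]
wrist_force: [-0.5, -0.1, -0.5]
opening: 0.0452
grasp_force: 0.0
shift [-0.1797 -0.156   0.0006] turn None
```

View pics/t2.png

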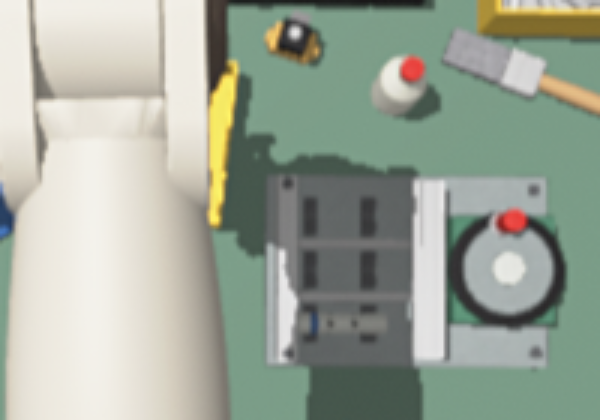

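Nest 2 is now empty. Nest 1 still holds its drilled spool at crop (340,323), and the arm hides the bin. Next is nest 1.

```bash

python3 -m handwheel '[{"tx":-0.0449,"ty":-0.039,"tz":0,"ax":0,"ay":0,"az":0,"jaw":0.06},{"tx":-0.0449,"ty":-0.039,"tz":0,"ax":0,"ay":0,"az":0,"jaw":0.06},{"tx":-0.0449,"ty":-0.039,"tz":0,"ax":0,"ay":0,"az":0,"jaw":0.06},{"tx":-0.0449,"ty":-0.039,"tz":0,"ax":0,"ay":0,"az":0,"jaw":0.06},{"tx":0,"ty":0,"tz":0,"ax":0,"ay":0,"az":0,"jaw":0.06},{"tx":0,"ty":0,"tz":0.038,"ax":0,"ay":0,"az":0,"jaw":0.06},{"tx":0,"ty":0,"tz":0.038,"ax":0,"ay":0,"az":0,"jaw":0.06},{"tx":0,"ty":0,"tz":0.038,"ax":0,"ay":0,"az":0,"jaw":0.06},{"tx":0,"ty":0,"tz":0.038,"ax":0,"ay":0,"az":0,"jaw":0.06},{"tx":0,"ty":0,"tz":0,"ax":0,"ay":0,"az":0,"jaw":0.06}]' 60
python3 -m handwheel '[{"tx":0,"ty":0,"tz":0,"ax":0,"ay":0,"az":0,"jaw":-1},{"tx":0,"ty":0,"tz":0,"ax":0,"ay":0,"az":0,"jaw":-1},{"tx":0,"ty":0,"tz":0,"ax":0,"ay":0,"az":0,"jaw":-1},{"tx":0,"ty":0,"tz":0,"ax":0,"ay":0,"az":0,"jaw":-1},{"tx":0,"ty":0,"tz":0,"ax":0,"ay":0,"az":0,"jaw":-1},{"tx":0,"ty":0,"tz":-0.03,"ax":0,"ay":0,"az":0,"jaw":-1},{"tx":0,"ty":0,"tz":-0.04,"ax":0,"ay":0,"az":0,"jaw":-1},{"tx":0,"ty":0,"tz":-0.05,"ax":0,"ay":0,"az":0,"jaw":-1},{"tx":0,"ty":0,"tz":-0.03,"ax":0,"ay":0,"az":0,"jaw":-1},{"tx":0,"ty":0,"tz":0,"ax":0,"ay":0,"az":0,"jaw":-1}]' 60
python3 -c "
from h import *
r=bin_top(); go(r[0][0]+.035,r[0][1],.2)"
```

```text
time: 15.55
ee_pos: [0.4553, -0.1581, 0.0467]
tcp_rot: [-179.7, -0.1, 90.6]
wrist_force: [-0.4, -0.3, -0.7]
opening: 0.0457
grasp_force: 0.0
time: 16.8
ee_pos: [0.4584, -0.1598, 0.2037]
tcp_rot: [179.7, 0.1, 90.6]
wrist_force: [-0.1, 0.6, -1.2]
opening: 0.0182
grasp_force: 58.9
bin [0.649 0.021] [0.134 0.177] 84.2
shift [0.1783 0.2281 0.0021] turn None
```

```bash

python3 -m handwheel '[{"tx":0.0356,"ty":0.045,"tz":0,"ax":0,"ay":0,"az":0,"jaw":-1},{"tx":0.0356,"ty":0.045,"tz":0,"ax":0,"ay":0,"az":0,"jaw":-1},{"tx":0.0356,"ty":0.045,"tz":0,"ax":0,"ay":0,"az":0,"jaw":-1},{"tx":0.0356,"ty":0.045,"tz":0,"ax":0,"ay":0,"az":0,"jaw":-1},{"tx":0.0356,"ty":0.045,"tz":0,"ax":0,"ay":0,"az":0,"jaw":-1},{"tx":0,"ty":0,"tz":0,"ax":0,"ay":0,"az":0,"jaw":-1},{"tx":0,"ty":0,"tz":0.047,"ax":0,"ay":0,"az":0,"jaw":-1},{"tx":0,"ty":0,"tz":0.047,"ax":0,"ay":0,"az":0,"jaw":-1},{"tx":0,"ty":0,"tz":0.047,"ax":0,"ay":0,"az":0,"jaw":-1},{"tx":0,"ty":0,"tz":0.045,"ax":0,"ay":0,"az":0,"jaw":-1}]' 60
python3 -m handwheel '[{"tx":0,"ty":0,"tz":0,"ax":0,"ay":0,"az":0,"jaw":-1},{"tx":0,"ty":0,"tz":0,"ax":0,"ay":0,"az":0,"jaw":0.06},{"tx":0,"ty":0,"tz":0,"ax":0,"ay":0,"az":0,"jaw":0.06},{"tx":0,"ty":0,"tz":0,"ax":0,"ay":0,"az":0,"jaw":0.06},{"tx":0,"ty":0,"tz":-0.05,"ax":0,"ay":0,"az":0,"jaw":0.06},{"tx":0,"ty":0,"tz":-0.05,"ax":0,"ay":0,"az":0,"jaw":0.06},{"tx":0,"ty":0,"tz":-0.05,"ax":0,"ay":0,"az":0,"jaw":0.06},{"tx":0,"ty":0,"tz":-0.05,"ax":0,"ay":0,"az":0,"jaw":0.06},{"tx":0,"ty":0,"tz":-0.04,"ax":0,"ay":0,"az":0,"jaw":0.06},{"tx":0,"ty":0,"tz":0,"ax":0,"ay":0,"az":0,"jaw":0.06}]' 60
python3 -c "
from h import *
go(.51,.26,.27,121.7)"
```

```text
time: 18.1
ee_pos: [0.679, 0.0202, 0.0118]
tcp_rot: [-179.9, 0.0, 90.5]
wrist_force: [0.8, -0.7, -0.6]
opening: 0.018
grasp_force: 59.3
time: 19.35
ee_pos: [0.6813, 0.0208, 0.2585]
tcp_rot: [179.6, -0.0, 90.6]
wrist_force: [0.6, -0.2, -0.2]
opening: 0.0453
grasp_force: 0.0
shift [ 0.2408 -0.1688 -0.0126] turn [  0.41   0.11 -31.14]
```

```bash

python3 -m handwheel '[{"tx":0.048,"ty":-0.0338,"tz":-0.003,"ax":0,"ay":0,"az":0,"jaw":0.1},{"tx":0.048,"ty":-0.0338,"tz":-0.003,"ax":0,"ay":0,"az":0,"jaw":0.1},{"tx":0.048,"ty":-0.0338,"tz":-0.003,"ax":0,"ay":0,"az":0,"jaw":0.1},{"tx":0.048,"ty":-0.0338,"tz":-0.003,"ax":0,"ay":0,"az":0,"jaw":0.1},{"tx":0.048,"ty":-0.0338,"tz":0,"ax":0,"ay":0,"az":0,"jaw":0.1},{"tx":0,"ty":0,"tz":0,"ax":0,"ay":0,"az":-7.8,"jaw":0.1},{"tx":0,"ty":0,"tz":0,"ax":0,"ay":0,"az":-7.8,"jaw":0.1},{"tx":0,"ty":0,"tz":0,"ax":0,"ay":0,"az":-7.8,"jaw":0.1},{"tx":0,"ty":0,"tz":0,"ax":0,"ay":0,"az":-7.8,"jaw":0.1},{"tx":0,"ty":0,"tz":0,"ax":0,"ay":0,"az":0,"jaw":0.1}]' 60
python3 - <<'E'
from h import *
im,K,E=grab('wrist'); cv2.imwrite('pics/w4.png',im[:,:,::-1]); print(E.round(4).tolist()); print(telemetry.get_obs()['tcp_rot'])
E
```

```text
time: 20.6
ee_pos: [0.5088, 0.2591, 0.2652]
tcp_rot: [-180.0, -0.0, 121.7]
wrist_force: [0.5, -0.2, -0.2]
opening: 0.0469
grasp_force: 0.0
[[0.8509, 0.5013, 0.1566, 0.467], [0.5252, -0.8119, -0.2547, 0.3244], [-0.0005, 0.299, -0.9543, 0.4084], [0.0, 0.0, 0.0, 1.0]]
[-1.79973751e+02 -1.57286015e-03  1.21588291e+02]
```

View pics/w4.png

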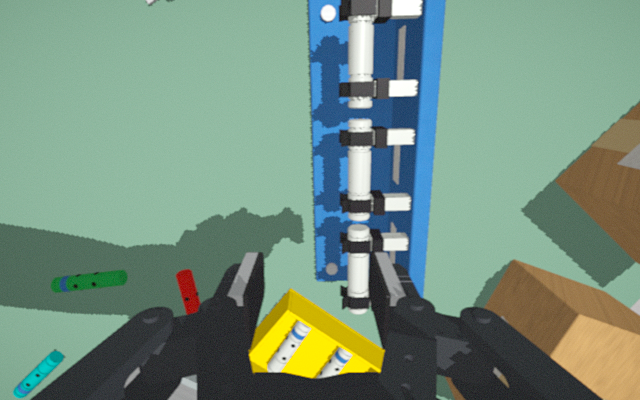

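The picture shows both banded spools in the bin. The three blanks lie along column 360, with clips at rows 10/88, 137/203 and 243/298.

```bash
python3 - <<'E'
from h import *
im=cv2.imread('pics/w4.png')[:,:,::-1]
E=np.array([[0.8509,0.5013,0.1566,0.467],[0.5252,-0.8119,-0.2547,0.3244],[-0.0005,0.299,-0.9543,0.4084],[0,0,0,1]]);K=np.array([[347.7,0,316.1],[0,347.7,201.5],[0,0,1]])
g=im.min(2)
pts=[]
for v in (30,60,165,180,220,262,275):
    xs=[u for u in range(335,385) if g[v,u]>140]; xs=np.array(xs); print(v,xs.min(),xs.max()); pts.append(cast(K,E,xs.mean(),v,.105)[:2])
pts=np.array(pts); print(pts.round(4))
for v in (107.5,119,219,226,313): print(cast(K,E,360,v,.1).round(4))
d=np.polyfit(pts[:,1],pts[:,0],1); print('yaw of axis (tool yaw)',np.degrees(np.arctan2(1,d[0])))
E
```

```text
30 349 373
60 349 372
165 349 370
180 349 369
220 353 365
262 348 384
275 348 384
[[0.4723 0.3832]
 [0.4843 0.3647]
 [0.5317 0.2924]
 [0.5389 0.2808]
 [0.5602 0.249 ]
 [0.5878 0.2152]
 [0.5919 0.2012]]
[0.5053 0.3337 0.1   ]
[0.5106 0.3257 0.1   ]
[0.562  0.2491 0.1   ]
[0.5659 0.2432 0.1   ]
[0.6196 0.1632 0.1   ]
yaw of axis (tool yaw) 123.79767079184299
```

```bash

python3 -m handwheel '[{"tx":0,"ty":0,"tz":0,"ax":0,"ay":0,"az":-1.4,"jaw":0.06},{"tx":0.004,"ty":0.0185,"tz":0,"ax":0,"ay":0,"az":0,"jaw":0.06},{"tx":0.004,"ty":0.0186,"tz":0,"ax":0,"ay":0,"az":0,"jaw":0.06},{"tx":0,"ty":0,"tz":0.02,"ax":0,"ay":0,"az":0,"jaw":0.06},{"tx":0,"ty":0,"tz":0.04,"ax":0,"ay":0,"az":0,"jaw":0.06},{"tx":0,"ty":0,"tz":0.04,"ax":0,"ay":0,"az":0,"jaw":0.06},{"tx":0,"ty":0,"tz":0.0,"ax":0,"ay":0,"az":0,"jaw":0.06},{"tx":0,"ty":0,"tz":0.0,"ax":0,"ay":0,"az":0,"jaw":0.06},{"tx":0,"ty":0,"tz":0,"ax":0,"ay":0,"az":0,"jaw":0.06},{"tx":0,"ty":0,"tz":0,"ax":0,"ay":0,"az":0,"jaw":0.06}]' 60
python3 - <<'E'
from h import *
im,K,E=grab('wrist'); cv2.imwrite('pics/w5.png',im[:,:,::-1]); print(E.round(4).tolist()); go(.5355,.286,.081,123.1)
E
```

```text
time: 21.9
ee_pos: [0.5362, 0.2864, 0.1671]
tcp_rot: [179.9, 0.0, 123.1]
wrist_force: [-0.1, 0.6, 0.1]
opening: 0.0449
grasp_force: 0.0
[[0.8374, 0.521, 0.1651, 0.4925], [0.5465, -0.7994, -0.2495, 0.3505], [0.002, 0.2992, -0.9542, 0.3102], [0.0, 0.0, 0.0, 1.0]]
shift [ 0.     -0.0007  0.0857] turn [0.09 0.01 0.05]
```

View pics/w5.png

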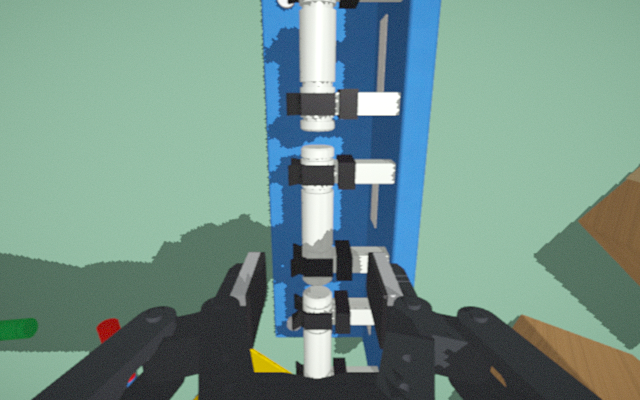

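The spools are now exactly vertical at column 317. The middle spool spans rows 146 to 283.

```bash
python3 - <<'E'
from h import *
E=np.array([[0.8374,0.521,0.1651,0.4925],[0.5465,-0.7994,-0.2495,0.3505],[0.002,0.2992,-0.9542,0.3102],[0,0,0,1]]);K=np.array([[347.7,0,316.1],[0,347.7,201.5],[0,0,1]])
print(proj(K,E,[.5362,.2864,.105]))
a=cast(K,E,317.5,149,.1);b=cast(K,E,317,284,.1);print(a,b,(a+b)/2,np.linalg.norm(a-b))
a=cast(K,E,317.5,172,.115);b=cast(K,E,317,265,.115);print(a,b,(a+b)/2,np.linalg.norm(a-b))
go(*((a+b)/2)[:2],.081)
E
```

```text
[317.93285651 221.5352381 ]
[0.51138889 0.32387264 0.1       ] [0.56173039 0.24631377 0.1       ] [0.53655964 0.28509321 0.1       ] 0.09246428598622501
[0.51726293 0.31473591 0.115     ] [0.54944368 0.26498615 0.115     ] [0.5333533  0.28986103 0.115     ] 0.05925064844304647
shift [ 0.0045 -0.0004  0.0857] turn None
```

```bash

python3 -m handwheel '[{"tx":0.001,"ty":0,"tz":0.043,"ax":0,"ay":0,"az":0,"jaw":0.06},{"tx":0,"ty":0,"tz":0.043,"ax":0,"ay":0,"az":0,"jaw":0.06},{"tx":0,"ty":0,"tz":0,"ax":0,"ay":0,"az":0,"jaw":0.06},{"tx":0,"ty":0,"tz":0,"ax":0,"ay":0,"az":0,"jaw":0.06},{"tx":0,"ty":0,"tz":0,"ax":0,"ay":0,"az":0,"jaw":-1},{"tx":0,"ty":0,"tz":0,"ax":0,"ay":0,"az":0,"jaw":-1},{"tx":0,"ty":0,"tz":0.0,"ax":0,"ay":0,"az":0,"jaw":-1},{"tx":0,"ty":0,"tz":0.0,"ax":0,"ay":0,"az":0,"jaw":-1},{"tx":0,"ty":0,"tz":0,"ax":0,"ay":0,"az":0,"jaw":-1},{"tx":0,"ty":0,"tz":0,"ax":0,"ay":0,"az":0,"jaw":-1}]' 80
python3 -m handwheel '[{"tx":0,"ty":-0.004,"tz":0,"ax":0,"ay":0,"az":0,"jaw":-1},{"tx":0,"ty":-0.004,"tz":0,"ax":0,"ay":0,"az":0,"jaw":-1},{"tx":0,"ty":-0.005,"tz":0,"ax":0,"ay":0,"az":0,"jaw":-1},{"tx":0,"ty":-0.006,"tz":0,"ax":0,"ay":0,"az":0,"jaw":-1},{"tx":0,"ty":-0.007,"tz":0,"ax":0,"ay":0,"az":0,"jaw":-1},{"tx":0,"ty":-0.007,"tz":0,"ax":0,"ay":0,"az":0,"jaw":-1},{"tx":0,"ty":-0.007,"tz":0.0,"ax":0,"ay":0,"az":0,"jaw":-1},{"tx":0,"ty":-0.007,"tz":0.0,"ax":0,"ay":0,"az":0,"jaw":-1},{"tx":0,"ty":-0.005,"tz":0,"ax":0,"ay":0,"az":0,"jaw":-1},{"tx":0,"ty":0,"tz":0,"ax":0,"ay":0,"az":0,"jaw":-1}]' 80
```

```text
time: 23.2
ee_pos: [0.5359, 0.2874, 0.0814]
tcp_rot: [179.8, 0.0, 123.2]
wrist_force: [0.3, 0.6, 6.9]
opening: 0.0174
grasp_force: 77.9
time: 24.45
ee_pos: [0.4914, 0.2584, 0.0798]
tcp_rot: [180.0, 0.0, 123.2]
wrist_force: [-0.2, 0.5, -1.7]
opening: 0.0177
grasp_force: 78.1
```

```bash

python3 -m handwheel '[{"tx":0,"ty":0,"tz":-0.04,"ax":0,"ay":0,"az":0,"jaw":-1},{"tx":0,"ty":0,"tz":-0.05,"ax":0,"ay":0,"az":0,"jaw":-1},{"tx":0,"ty":0,"tz":-0.03,"ax":0,"ay":0,"az":8.15,"jaw":-1},{"tx":0,"ty":0,"tz":0,"ax":0,"ay":0,"az":8.15,"jaw":-1},{"tx":0,"ty":0,"tz":0,"ax":0,"ay":0,"az":8.15,"jaw":-1},{"tx":0,"ty":0,"tz":0,"ax":0,"ay":0,"az":8.15,"jaw":-1},{"tx":-0.0535,"ty":0.002,"tz":0.0,"ax":0,"ay":0,"az":0,"jaw":-1},{"tx":-0.0535,"ty":0.002,"tz":0.0,"ax":0,"ay":0,"az":0,"jaw":-1},{"tx":-0.0535,"ty":0.002,"tz":0,"ax":0,"ay":0,"az":0,"jaw":-1},{"tx":-0.0535,"ty":0.002,"tz":0,"ax":0,"ay":0,"az":0,"jaw":-1}]' 80
python3 -m handwheel '[{"tx":-0.0535,"ty":0.002,"tz":0,"ax":0,"ay":0,"az":0,"jaw":-1},{"tx":-0.0535,"ty":0.002,"tz":0,"ax":0,"ay":0,"az":0,"jaw":-1},{"tx":-0.0535,"ty":0.002,"tz":0,"ax":0,"ay":0,"az":0,"jaw":-1},{"tx":-0.0535,"ty":0.002,"tz":0,"ax":0,"ay":0,"az":0,"jaw":-1},{"tx":0,"ty":0,"tz":0,"ax":0,"ay":0,"az":0,"jaw":-1},{"tx":0,"ty":0,"tz":0,"ax":0,"ay":0,"az":0,"jaw":-1},{"tx":0,"ty":0,"tz":0.0,"ax":0,"ay":0,"az":0,"jaw":-1},{"tx":0,"ty":0,"tz":0.0,"ax":0,"ay":0,"az":0,"jaw":-1},{"tx":0,"ty":0,"tz":0,"ax":0,"ay":0,"az":0,"jaw":-1},{"tx":0,"ty":0,"tz":0,"ax":0,"ay":0,"az":0,"jaw":-1}]' 80
python3 - <<'E'
from h import *
im,K,E=grab('wrist'); cv2.imwrite('pics/w6.png',im[:,:,::-1]); print(E.round(4).tolist()); go(.511,-.170,.2,90.5)
E
```

```text
time: 25.7
ee_pos: [0.5017, 0.043, 0.1998]
tcp_rot: [180.0, -0.0, 90.6]
wrist_force: [0.2, 0.9, -1.6]
opening: 0.0172
grasp_force: 78.3
time: 26.95
ee_pos: [0.5118, -0.169, 0.1998]
tcp_rot: [180.0, 0.0, 90.6]
wrist_force: [-0.0, 0.2, -0.0]
opening: 0.0176
grasp_force: 78.3
[[1.0, 0.0093, 0.0034, 0.5092], [0.0099, -0.9542, -0.299, -0.0923], [0.0005, 0.299, -0.9543, 0.3429], [0.0, 0.0, 0.0, 1.0]]
shift [-0.0009 -0.0008 -0.0003] turn [0.01 0.   0.08]
```

View pics/w6.png

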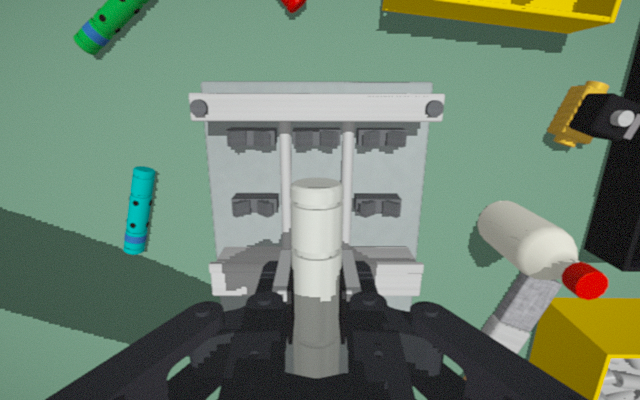

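The blank is held, with its near end at (316,185). The stop's face edge is at row 121, and the vees sit at rows 138 and 205 in columns 252, 316 and 381.

```bash
python3 - <<'E'
from h import *
E=np.array([[1,.0093,.0034,.5092],[.0099,-.9542,-.299,-.0923],[.0005,.299,-.9543,.3429],[0,0,0,1]]);K=np.array([[347.7,0,316.1],[0,347.7,201.5],[0,0,1]])
f=lambda n,u,v,z:print(n,cast(K,E,u,v,z).round(4))
f('stop',316,121,.08)
for u,v in((252,139),(316,139),(381,139),(255,206),(378,206)): f('vee',u,v,.06)
f('spool end',316,183,.219); 
E
```

```text
stop [ 0.5094 -0.1124  0.08  ]
vee [ 0.458  -0.1286  0.06  ]
vee [ 0.5096 -0.1281  0.06  ]
vee [ 0.5621 -0.1276  0.06  ]
vee [ 0.4579 -0.1855  0.06  ]
vee [ 0.5632 -0.1845  0.06  ]
spool end [ 0.5095 -0.124   0.219 ]
```

```bash

python3 -m handwheel '[{"tx":0.001,"ty":0,"tz":0.04,"ax":0,"ay":0,"az":0,"jaw":-1},{"tx":0,"ty":0,"tz":0.04,"ax":0,"ay":0,"az":0,"jaw":-1},{"tx":0,"ty":0,"tz":0.04,"ax":0,"ay":0,"az":0,"jaw":-1},{"tx":0,"ty":0,"tz":0.02,"ax":0,"ay":0,"az":0,"jaw":-1},{"tx":0,"ty":0,"tz":0.012,"ax":0,"ay":0,"az":0,"jaw":-1},{"tx":0,"ty":0,"tz":0,"ax":0,"ay":0,"az":0,"jaw":-1},{"tx":0,"ty":0,"tz":0.0,"ax":0,"ay":0,"az":0,"jaw":-1},{"tx":0,"ty":0,"tz":0.0,"ax":0,"ay":0,"az":0,"jaw":-0.2},{"tx":0,"ty":0,"tz":0,"ax":0,"ay":0,"az":0,"jaw":0.06},{"tx":0,"ty":0,"tz":0,"ax":0,"ay":0,"az":0,"jaw":0.06}]' 80
python3 -m handwheel '[{"tx":0,"ty":0,"tz":0,"ax":0,"ay":0,"az":0,"jaw":0.06},{"tx":0,"ty":0,"tz":-0.02,"ax":0,"ay":0,"az":0,"jaw":0.06},{"tx":0,"ty":0,"tz":-0.04,"ax":0,"ay":0,"az":0,"jaw":0.06},{"tx":0,"ty":0,"tz":-0.05,"ax":0,"ay":0,"az":0,"jaw":0.06},{"tx":0,"ty":0,"tz":-0.043,"ax":0,"ay":0,"az":0,"jaw":0.06},{"tx":0.06,"ty":0,"tz":0,"ax":0,"ay":0,"az":0,"jaw":0.06},{"tx":0.06,"ty":0,"tz":0.0,"ax":0,"ay":0,"az":0,"jaw":0.06},{"tx":0.06,"ty":0,"tz":0.0,"ax":0,"ay":0,"az":0,"jaw":0.06},{"tx":0.06,"ty":0,"tz":0,"ax":0,"ay":0,"az":0,"jaw":0.06},{"tx":0,"ty":0,"tz":0,"ax":0,"ay":0,"az":0,"jaw":0.06}]' 80
python3 - <<'E'
from h import *
im,K,E=grab('top');cv2.imwrite('pics/t3.png',cv2.resize(im[110:250,140:440,::-1],None,fx=2.6,fy=2.6)); go(.590,.202,.2,123.1)
E
```

```text
time: 28.25
ee_pos: [0.5118, -0.1683, 0.0478]
tcp_rot: [180.0, 0.0, 90.6]
wrist_force: [1.5, -0.1, 0.2]
opening: 0.0455
grasp_force: 0.0
time: 29.5
ee_pos: [0.509, 0.0751, 0.2006]
tcp_rot: [-180.0, -0.0, 90.8]
wrist_force: [0.2, -0.4, -0.5]
opening: 0.0455
grasp_force: 0.0
shift [0.1276 0.0825 0.0007] turn [-0.000e+00  1.000e-02 -3.234e+01]
```

View pics/t3.png

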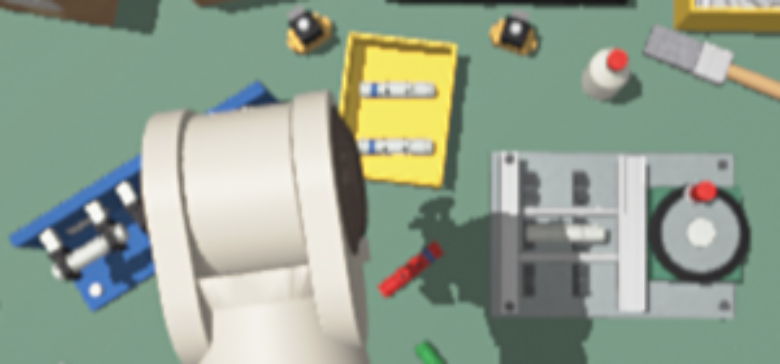

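Both drilled spools lie in the bin and the blank lies in nest 2. Next is the near place, at rack y = -100.

```bash

python3 -m handwheel '[{"tx":0,"ty":0,"tz":0,"ax":0,"ay":0,"az":-8.1,"jaw":0.06},{"tx":0,"ty":0,"tz":0,"ax":0,"ay":0,"az":-8.1,"jaw":0.06},{"tx":0,"ty":0,"tz":0,"ax":0,"ay":0,"az":-8.1,"jaw":0.06},{"tx":0,"ty":0,"tz":0,"ax":0,"ay":0,"az":-8.1,"jaw":0.06},{"tx":0.0205,"ty":0.0461,"tz":0,"ax":0,"ay":0,"az":0,"jaw":0.06},{"tx":0.0205,"ty":0.0461,"tz":0,"ax":0,"ay":0,"az":0,"jaw":0.06},{"tx":0.0205,"ty":0.0461,"tz":0,"ax":0,"ay":0,"az":0,"jaw":0.06},{"tx":0,"ty":0,"tz":0.033,"ax":0,"ay":0,"az":0,"jaw":0.06},{"tx":0,"ty":0,"tz":0,"ax":0,"ay":0,"az":0,"jaw":0.06},{"tx":0,"ty":0,"tz":0,"ax":0,"ay":0,"az":0,"jaw":0.06}]' 80
python3 - <<'E'
from h import *
go(.5912,.2022,.081,123.1)
im,K,E=grab('wrist'); cv2.imwrite('pics/w7.png',im[:,:,::-1])
p=telemetry.get_obs()['ee_pos'].copy(); p[2]=.105; print(proj(K,E,p))
g=im.min(2)
for v in (165,185,200,215): xs=[u for u in range(270,370) if g[v,u]>140]; print(v,min(xs,default=0),max(xs,default=0))
print(g[100:330:4,317].tolist())
for v in (149,172,265,284): print(v,cast(K,E,317,v,.1)[:2].round(4))
E
```

```text
time: 30.8
ee_pos: [0.5921, 0.1972, 0.1688]
tcp_rot: [180.0, 0.0, 122.9]
wrist_force: [0.3, 0.6, 1.2]
opening: 0.0454
grasp_force: 0.0
shift [0.0047 0.0019 0.0878] turn [ 0.03  0.02 -0.23]
[318.46298634 220.41807055]
165 337 369
185 270 336
200 270 335
215 270 335
[72, 75, 55, 41, 49, 47, 36, 44, 50, 173, 232, 240, 236, 219, 80, 64, 62, 59, 59, 192, 231, 208, 238, 237, 237, 237, 236, 237, 237, 237, 238, 240, 238, 237, 237, 189, 146, 153, 37, 27, 27, 28, 107, 154, 150, 149, 150, 148, 85, 0, 0, 0, 0, 0, 0, 0, 0, 0]
149 [0.5673 0.2344]
172 [0.5751 0.2224]
265 [0.6101 0.1683]
284 [0.618  0.1561]
```

```bash

python3 -m handwheel '[{"tx":0.0047,"ty":0.0015,"tz":0.044,"ax":0,"ay":0,"az":0,"jaw":0.06},{"tx":0,"ty":0,"tz":0.044,"ax":0,"ay":0,"az":0,"jaw":0.06},{"tx":0,"ty":0,"tz":0,"ax":0,"ay":0,"az":0,"jaw":0.06},{"tx":0,"ty":0,"tz":0,"ax":0,"ay":0,"az":0,"jaw":0.06},{"tx":0,"ty":0,"tz":0,"ax":0,"ay":0,"az":0,"jaw":-1},{"tx":0,"ty":0,"tz":0,"ax":0,"ay":0,"az":0,"jaw":-1},{"tx":0,"ty":0,"tz":0.0,"ax":0,"ay":0,"az":0,"jaw":-1},{"tx":0,"ty":0,"tz":0.0,"ax":0,"ay":0,"az":0,"jaw":-1},{"tx":0,"ty":0,"tz":0,"ax":0,"ay":0,"az":0,"jaw":-1},{"tx":0,"ty":0,"tz":0,"ax":0,"ay":0,"az":0,"jaw":-1}]' 80
python3 -m handwheel '[{"tx":0,"ty":-0.004,"tz":0,"ax":0,"ay":0,"az":0,"jaw":-1},{"tx":0,"ty":-0.004,"tz":0,"ax":0,"ay":0,"az":0,"jaw":-1},{"tx":0,"ty":-0.005,"tz":0,"ax":0,"ay":0,"az":0,"jaw":-1},{"tx":0,"ty":-0.006,"tz":0,"ax":0,"ay":0,"az":0,"jaw":-1},{"tx":0,"ty":-0.007,"tz":0,"ax":0,"ay":0,"az":0,"jaw":-1},{"tx":0,"ty":-0.007,"tz":0,"ax":0,"ay":0,"az":0,"jaw":-1},{"tx":0,"ty":-0.007,"tz":0.0,"ax":0,"ay":0,"az":0,"jaw":-1},{"tx":0,"ty":-0.007,"tz":0.0,"ax":0,"ay":0,"az":0,"jaw":-1},{"tx":0,"ty":-0.005,"tz":0,"ax":0,"ay":0,"az":0,"jaw":-1},{"tx":0,"ty":0,"tz":0,"ax":0,"ay":0,"az":0,"jaw":-1}]' 80
```

```text
time: 32.1
ee_pos: [0.5915, 0.2033, 0.0818]
tcp_rot: [179.9, 0.1, 122.9]
wrist_force: [0.5, -2.2, 6.9]
opening: 0.018
grasp_force: 77.9
time: 33.35
ee_pos: [0.5468, 0.1748, 0.0798]
tcp_rot: [180.0, 0.0, 122.9]
wrist_force: [0.2, -0.3, -0.6]
opening: 0.0177
grasp_force: 78.1
```

```bash

python3 -m handwheel '[{"tx":0,"ty":0,"tz":-0.04,"ax":0,"ay":0,"az":0,"jaw":-1},{"tx":0,"ty":0,"tz":-0.05,"ax":0,"ay":0,"az":0,"jaw":-1},{"tx":0,"ty":0,"tz":-0.03,"ax":0,"ay":0,"az":8.1,"jaw":-1},{"tx":0,"ty":0,"tz":0,"ax":0,"ay":0,"az":8.1,"jaw":-1},{"tx":0,"ty":0,"tz":0,"ax":0,"ay":0,"az":8.1,"jaw":-1},{"tx":0,"ty":0,"tz":0,"ax":0,"ay":0,"az":8.1,"jaw":-1},{"tx":-0.049,"ty":0.0024,"tz":0.0,"ax":0,"ay":0,"az":0,"jaw":-1},{"tx":-0.049,"ty":0.0024,"tz":0.0,"ax":0,"ay":0,"az":0,"jaw":-1},{"tx":-0.049,"ty":0.0024,"tz":0,"ax":0,"ay":0,"az":0,"jaw":-1},{"tx":-0.049,"ty":0.0024,"tz":0,"ax":0,"ay":0,"az":0,"jaw":-1}]' 80
python3 -m handwheel '[{"tx":-0.049,"ty":0.0024,"tz":0,"ax":0,"ay":0,"az":0,"jaw":-1},{"tx":-0.049,"ty":0.0024,"tz":0,"ax":0,"ay":0,"az":0,"jaw":-1},{"tx":-0.049,"ty":0.0024,"tz":0,"ax":0,"ay":0,"az":0,"jaw":-1},{"tx":0,"ty":0,"tz":0,"ax":0,"ay":0,"az":0,"jaw":-1},{"tx":0,"ty":0,"tz":0,"ax":0,"ay":0,"az":0,"jaw":-1},{"tx":0,"ty":0,"tz":0,"ax":0,"ay":0,"az":0,"jaw":-1},{"tx":0,"ty":0,"tz":0.0,"ax":0,"ay":0,"az":0,"jaw":-1},{"tx":0,"ty":0,"tz":0.0,"ax":0,"ay":0,"az":0,"jaw":-1},{"tx":0,"ty":0,"tz":0,"ax":0,"ay":0,"az":0,"jaw":-1},{"tx":0,"ty":0,"tz":0,"ax":0,"ay":0,"az":0,"jaw":-1}]' 80
python3 - <<'E'
from h import *
im,K,E=grab('wrist'); cv2.imwrite('pics/w8.png',im[:,:,::-1]); print(E.round(4).tolist()); go(.5665,-.168,.047,90.5)
E
```

```text
time: 34.6
ee_pos: [0.5587, -0.0224, 0.1998]
tcp_rot: [180.0, -0.0, 90.6]
wrist_force: [0.7, -0.3, -1.1]
opening: 0.018
grasp_force: 78.3
time: 35.85
ee_pos: [0.5671, -0.1678, 0.1997]
tcp_rot: [-180.0, -0.0, 90.6]
wrist_force: [0.0, -0.8, 0.3]
opening: 0.0178
grasp_force: 78.3
[[1.0, 0.0089, 0.0031, 0.5647], [0.0094, -0.9542, -0.2989, -0.0911], [0.0003, 0.2989, -0.9543, 0.3429], [0.0, 0.0, 0.0, 1.0]]
shift [-0.0002 -0.0006  0.1527] turn [ 0.   -0.    0.05]
```

View pics/w8.png

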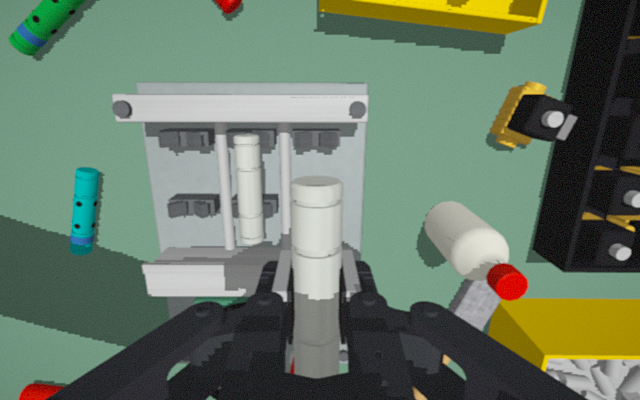

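The blank in nest 2 lies across both vees. The held blank lines up with nest 3 at column 316, so I lower it.

```bash

python3 -m handwheel '[{"tx":0,"ty":-0.0005,"tz":0.04,"ax":0,"ay":0,"az":0,"jaw":-1},{"tx":0,"ty":0,"tz":0.04,"ax":0,"ay":0,"az":0,"jaw":-1},{"tx":0,"ty":0,"tz":0.04,"ax":0,"ay":0,"az":0,"jaw":-1},{"tx":0,"ty":0,"tz":0.02,"ax":0,"ay":0,"az":0,"jaw":-1},{"tx":0,"ty":0,"tz":0.012,"ax":0,"ay":0,"az":0,"jaw":-1},{"tx":0,"ty":0,"tz":0,"ax":0,"ay":0,"az":0,"jaw":-1},{"tx":0,"ty":0,"tz":0.0,"ax":0,"ay":0,"az":0,"jaw":-1},{"tx":0,"ty":0,"tz":0.0,"ax":0,"ay":0,"az":0,"jaw":-0.2},{"tx":0,"ty":0,"tz":0,"ax":0,"ay":0,"az":0,"jaw":0.06},{"tx":0,"ty":0,"tz":0,"ax":0,"ay":0,"az":0,"jaw":0.06}]' 80
python3 -m handwheel '[{"tx":0,"ty":0,"tz":0,"ax":0,"ay":0,"az":0,"jaw":0.06},{"tx":0,"ty":0,"tz":-0.02,"ax":0,"ay":0,"az":0,"jaw":0.06},{"tx":0,"ty":0,"tz":-0.04,"ax":0,"ay":0,"az":0,"jaw":0.06},{"tx":0,"ty":0,"tz":-0.05,"ax":0,"ay":0,"az":0,"jaw":0.06},{"tx":0,"ty":0,"tz":-0.043,"ax":0,"ay":0,"az":0,"jaw":0.06},{"tx":0.06,"ty":-0.018,"tz":0,"ax":0,"ay":0,"az":0,"jaw":0.06},{"tx":0.06,"ty":-0.018,"tz":0.0,"ax":0,"ay":0,"az":0,"jaw":0.06},{"tx":0.06,"ty":-0.018,"tz":0.0,"ax":0,"ay":0,"az":0,"jaw":0.06},{"tx":0.06,"ty":-0.018,"tz":0,"ax":0,"ay":0,"az":0,"jaw":0.06},{"tx":0.06,"ty":-0.018,"tz":0,"ax":0,"ay":0,"az":0,"jaw":0.06}]' 80
python3 -m handwheel '[{"tx":0.06,"ty":0,"tz":0,"ax":0,"ay":0,"az":0,"jaw":0.06},{"tx":0.06,"ty":0,"tz":0,"ax":0,"ay":0,"az":0,"jaw":0.06},{"tx":0.06,"ty":0,"tz":0,"ax":0,"ay":0,"az":-8.1,"jaw":0.06},{"tx":0,"ty":0,"tz":0,"ax":0,"ay":0,"az":-8.1,"jaw":0.06},{"tx":0,"ty":0,"tz":0,"ax":0,"ay":0,"az":-8.1,"jaw":0.06},{"tx":0,"ty":0,"tz":0,"ax":0,"ay":0,"az":-8.1,"jaw":0.06},{"tx":0,"ty":0,"tz":0.0,"ax":0,"ay":0,"az":0,"jaw":0.06},{"tx":0,"ty":0,"tz":0.0,"ax":0,"ay":0,"az":0,"jaw":0.06},{"tx":0,"ty":0,"tz":0,"ax":0,"ay":0,"az":0,"jaw":0.06},{"tx":0,"ty":0,"tz":0,"ax":0,"ay":0,"az":0,"jaw":0.06}]' 80
python3 - <<'E'
from h import *
go(.482,.370,.17,123.0)
E
```

```text
time: 37.15
ee_pos: [0.5667, -0.1679, 0.0478]
tcp_rot: [180.0, 0.0, 90.6]
wrist_force: [-0.2, -0.4, 0.5]
opening: 0.0453
grasp_force: 0.0
time: 38.4
ee_pos: [0.4731, 0.1323, 0.2009]
tcp_rot: [180.0, -0.0, 90.5]
wrist_force: [0.4, 1.1, -0.3]
opening: 0.0453
grasp_force: 0.0
time: 39.65
ee_pos: [0.4723, 0.3105, 0.2007]
tcp_rot: [180.0, -0.0, 122.9]
wrist_force: [-0.1, 0.1, 0.1]
opening: 0.0454
grasp_force: 0.0
shift [0.0446 0.0405 0.0307] turn [ 0.  -0.  -0.1]
```

```bash

python3 -m handwheel '[{"tx":0.0223,"ty":0.02,"tz":0,"ax":0,"ay":0,"az":0,"jaw":0.06},{"tx":0.0223,"ty":0.02,"tz":0,"ax":0,"ay":0,"az":0,"jaw":0.06},{"tx":0,"ty":0,"tz":0,"ax":0,"ay":0,"az":0,"jaw":0.06},{"tx":0,"ty":0,"tz":0.032,"ax":0,"ay":0,"az":0,"jaw":0.06},{"tx":0,"ty":0,"tz":0,"ax":0,"ay":0,"az":0,"jaw":0.06},{"tx":0,"ty":0,"tz":0,"ax":0,"ay":0,"az":0,"jaw":0.06},{"tx":0,"ty":0,"tz":0,"ax":0,"ay":0,"az":0,"jaw":0.06},{"tx":0,"ty":0,"tz":0,"ax":0,"ay":0,"az":0,"jaw":0.06},{"tx":0,"ty":0,"tz":0,"ax":0,"ay":0,"az":0,"jaw":0.06},{"tx":0,"ty":0,"tz":0,"ax":0,"ay":0,"az":0,"jaw":0.06}]' 80
python3 - <<'E'
from h import *
go(.482,.370,.081,123.0)
im,K,E=grab('wrist'); cv2.imwrite('pics/w9.png',im[:,:,::-1])
g=im.min(2)
for v in (190,215,230): xs=[u for u in range(270,370) if g[v,u]>200]; print(v,min(xs,default=0),max(xs,default=0))
print(g[120:330:4,317].tolist())
E
```

```text
time: 40.9
ee_pos: [0.4816, 0.3698, 0.1688]
tcp_rot: [180.0, 0.0, 123.0]
wrist_force: [-0.7, 0.5, -0.4]
opening: 0.0455
grasp_force: 0.0
shift [-0.0001  0.0005  0.0878] turn [ 0.01  0.   -0.05]
190 307 328
215 307 331
230 307 325
[68, 67, 73, 67, 70, 70, 174, 228, 247, 246, 225, 159, 55, 57, 60, 65, 121, 239, 220, 243, 243, 243, 241, 241, 243, 241, 241, 240, 239, 241, 236, 153, 149, 154, 133, 18, 38, 30, 23, 144, 155, 109, 66, 48, 49, 36, 38, 68, 32, 53, 51, 44, 43]
```

The blank is aligned the same way as in the first pick, so I grasp it and pull.

```bash

python3 -m handwheel '[{"tx":0,"ty":0.0005,"tz":0.044,"ax":0,"ay":0,"az":0,"jaw":0.06},{"tx":0,"ty":0,"tz":0.044,"ax":0,"ay":0,"az":0,"jaw":0.06},{"tx":0,"ty":0,"tz":0,"ax":0,"ay":0,"az":0,"jaw":0.06},{"tx":0,"ty":0,"tz":0,"ax":0,"ay":0,"az":0,"jaw":0.06},{"tx":0,"ty":0,"tz":0,"ax":0,"ay":0,"az":0,"jaw":-1},{"tx":0,"ty":0,"tz":0,"ax":0,"ay":0,"az":0,"jaw":-1},{"tx":0,"ty":0,"tz":0.0,"ax":0,"ay":0,"az":0,"jaw":-1},{"tx":0,"ty":0,"tz":0.0,"ax":0,"ay":0,"az":0,"jaw":-1},{"tx":0,"ty":0,"tz":0,"ax":0,"ay":0,"az":0,"jaw":-1},{"tx":0,"ty":0,"tz":0,"ax":0,"ay":0,"az":0,"jaw":-1}]' 80
python3 -m handwheel '[{"tx":0,"ty":-0.004,"tz":0,"ax":0,"ay":0,"az":0,"jaw":-1},{"tx":0,"ty":-0.004,"tz":0,"ax":0,"ay":0,"az":0,"jaw":-1},{"tx":0,"ty":-0.005,"tz":0,"ax":0,"ay":0,"az":0,"jaw":-1},{"tx":0,"ty":-0.006,"tz":0,"ax":0,"ay":0,"az":0,"jaw":-1},{"tx":0,"ty":-0.007,"tz":0,"ax":0,"ay":0,"az":0,"jaw":-1},{"tx":0,"ty":-0.007,"tz":0,"ax":0,"ay":0,"az":0,"jaw":-1},{"tx":0,"ty":-0.007,"tz":0.0,"ax":0,"ay":0,"az":0,"jaw":-1},{"tx":0,"ty":-0.007,"tz":0.0,"ax":0,"ay":0,"az":0,"jaw":-1},{"tx":0,"ty":-0.005,"tz":0,"ax":0,"ay":0,"az":0,"jaw":-1},{"tx":0,"ty":0,"tz":0,"ax":0,"ay":0,"az":0,"jaw":-1}]' 80
```

```text
time: 42.2
ee_pos: [0.4823, 0.3704, 0.0826]
tcp_rot: [179.9, -0.0, 123.0]
wrist_force: [-3.1, -1.9, 6.2]
opening: 0.0176
grasp_force: 77.9
time: 43.45
ee_pos: [0.4381, 0.3416, 0.0808]
tcp_rot: [180.0, -0.0, 123.0]
wrist_force: [-0.2, 0.1, -0.1]
opening: 0.0174
grasp_force: 78.2
```

```bash

python3 -m handwheel '[{"tx":0,"ty":0,"tz":-0.04,"ax":0,"ay":0,"az":0,"jaw":-1},{"tx":0,"ty":0,"tz":-0.05,"ax":0,"ay":0,"az":0,"jaw":-1},{"tx":0,"ty":0,"tz":-0.03,"ax":0,"ay":0,"az":8.1,"jaw":-1},{"tx":0,"ty":0,"tz":0,"ax":0,"ay":0,"az":8.1,"jaw":-1},{"tx":0,"ty":0,"tz":0,"ax":0,"ay":0,"az":8.1,"jaw":-1},{"tx":0,"ty":0,"tz":0,"ax":0,"ay":0,"az":8.1,"jaw":-1},{"tx":-0.051,"ty":0.0014,"tz":0.0,"ax":0,"ay":0,"az":0,"jaw":-1},{"tx":-0.051,"ty":0.0014,"tz":0.0,"ax":0,"ay":0,"az":0,"jaw":-1},{"tx":-0.051,"ty":0.0014,"tz":0,"ax":0,"ay":0,"az":0,"jaw":-1},{"tx":-0.051,"ty":0.0014,"tz":0,"ax":0,"ay":0,"az":0,"jaw":-1}]' 80
python3 -m handwheel '[{"tx":-0.051,"ty":0.0014,"tz":0,"ax":0,"ay":0,"az":0,"jaw":-1},{"tx":-0.051,"ty":0.0014,"tz":0,"ax":0,"ay":0,"az":0,"jaw":-1},{"tx":-0.051,"ty":0.0014,"tz":0,"ax":0,"ay":0,"az":0,"jaw":-1},{"tx":-0.051,"ty":0.0014,"tz":0,"ax":0,"ay":0,"az":0,"jaw":-1},{"tx":-0.051,"ty":0.0014,"tz":0,"ax":0,"ay":0,"az":0,"jaw":-1},{"tx":-0.051,"ty":0.0014,"tz":0,"ax":0,"ay":0,"az":0,"jaw":-1},{"tx":0,"ty":0,"tz":0.0,"ax":0,"ay":0,"az":0,"jaw":-1},{"tx":0,"ty":0,"tz":0.0,"ax":0,"ay":0,"az":0,"jaw":-1},{"tx":0,"ty":0,"tz":0,"ax":0,"ay":0,"az":0,"jaw":-1},{"tx":0,"ty":0,"tz":0,"ax":0,"ay":0,"az":0,"jaw":-1}]' 80
python3 - <<'E'
from h import *
im,K,E=grab('wrist'); cv2.imwrite('pics/w10.png',im[:,:,::-1]); go(.457,-.168,.047,90.5)
E
```

```text
time: 44.7
ee_pos: [0.4459, 0.1364, 0.2008]
tcp_rot: [180.0, -0.0, 90.6]
wrist_force: [0.3, -0.1, -0.9]
opening: 0.0174
grasp_force: 78.3
time: 45.95
ee_pos: [0.4574, -0.1672, 0.2008]
tcp_rot: [180.0, 0.0, 90.6]
wrist_force: [-0.3, 0.4, -0.4]
opening: 0.0176
grasp_force: 78.3
shift [-0.0007 -0.0004  0.1538] turn [0.02 0.   0.14]
```

View pics/w10.png

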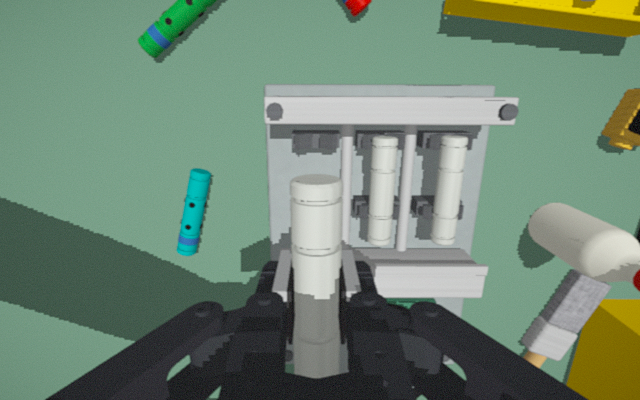

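Both placed blanks lie well in nests 2 and 3, and the held one lines up with nest 1 at column 316. I lower it and then go to the handle.

```bash

python3 -m handwheel '[{"tx":-0.0005,"ty":-0.0005,"tz":0.04,"ax":0,"ay":0,"az":0,"jaw":-1},{"tx":0,"ty":0,"tz":0.04,"ax":0,"ay":0,"az":0,"jaw":-1},{"tx":0,"ty":0,"tz":0.04,"ax":0,"ay":0,"az":0,"jaw":-1},{"tx":0,"ty":0,"tz":0.02,"ax":0,"ay":0,"az":0,"jaw":-1},{"tx":0,"ty":0,"tz":0.013,"ax":0,"ay":0,"az":0,"jaw":-1},{"tx":0,"ty":0,"tz":0,"ax":0,"ay":0,"az":0,"jaw":-1},{"tx":0,"ty":0,"tz":0.0,"ax":0,"ay":0,"az":0,"jaw":-1},{"tx":0,"ty":0,"tz":0.0,"ax":0,"ay":0,"az":0,"jaw":-0.2},{"tx":0,"ty":0,"tz":0,"ax":0,"ay":0,"az":0,"jaw":0.06},{"tx":0,"ty":0,"tz":0,"ax":0,"ay":0,"az":0,"jaw":0.06}]' 80
python3 -m handwheel '[{"tx":0,"ty":0,"tz":0,"ax":0,"ay":0,"az":0,"jaw":0.06},{"tx":0,"ty":0,"tz":-0.02,"ax":0,"ay":0,"az":0,"jaw":0.06},{"tx":0,"ty":0,"tz":-0.04,"ax":0,"ay":0,"az":0,"jaw":0.06},{"tx":0,"ty":0,"tz":-0.05,"ax":0,"ay":0,"az":0,"jaw":0.06},{"tx":0,"ty":0,"tz":-0.053,"ax":0,"ay":0,"az":0,"jaw":0.06},{"tx":-0.03,"ty":0.02,"tz":0,"ax":0,"ay":0,"az":0,"jaw":0.4},{"tx":-0.03,"ty":0.02,"tz":0.0,"ax":0,"ay":0,"az":0,"jaw":0.4},{"tx":-0.03,"ty":0.02,"tz":0.0,"ax":0,"ay":0,"az":0,"jaw":0.4},{"tx":0,"ty":0,"tz":0,"ax":0,"ay":0,"az":0,"jaw":0.4},{"tx":0,"ty":0,"tz":0,"ax":0,"ay":0,"az":0,"jaw":0.4}]' 80
python3 - <<'E'
from h import *
im,K,E=grab('wrist'); cv2.imwrite('pics/w11.png',im[:,:,::-1])
im2=im.copy(); im2[:, :280]=0; im2[:,470:]=0
c=blobs(im2,(0,150,80),(6,255,255),60)[0]; b=cv2.boundingRect(c); print(b, cast(K,E,b[0]+b[2]/2,b[1]+b[3]/2,.1155).round(4))
go(.5565,-.316,.1,90.5)
E
```

```text
time: 47.25
ee_pos: [0.4569, -0.1687, 0.0477]
tcp_rot: [180.0, 0.0, 90.5]
wrist_force: [0.3, 0.3, 0.7]
opening: 0.0456
grasp_force: 0.0
time: 48.5
ee_pos: [0.5173, -0.2577, 0.2105]
tcp_rot: [-180.0, -0.0, 90.5]
wrist_force: [0.1, 0.3, -0.7]
opening: 0.0597
grasp_force: 0.0
(353, 254, 31, 51) [ 0.5566 -0.3183  0.1155]
shift [-0.0589  0.0387  0.1108] turn [-0.01 -0.01  0.06]
```

View pics/w11.png

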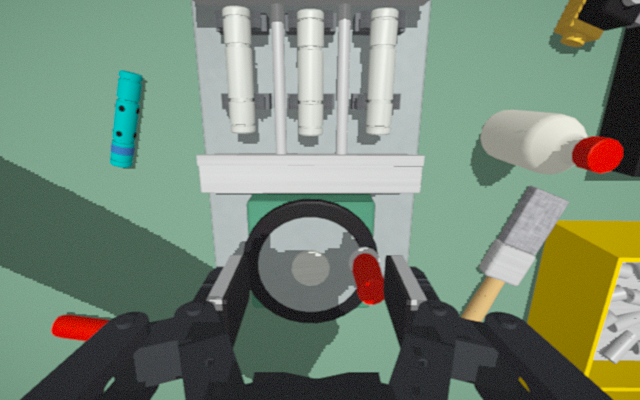

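All three blanks lie in their nests with the jaw open, and the handle is at (.557,-.317).

```bash

python3 -m handwheel '[{"tx":-0.02,"ty":0.013,"tz":0,"ax":0,"ay":0,"az":0,"jaw":0.4},{"tx":-0.02,"ty":0.013,"tz":0,"ax":0,"ay":0,"az":0,"jaw":0.4},{"tx":-0.02,"ty":0.013,"tz":0,"ax":0,"ay":0,"az":0,"jaw":0.4},{"tx":0,"ty":0,"tz":0,"ax":0,"ay":0,"az":0,"jaw":0.4},{"tx":0,"ty":0,"tz":0.04,"ax":0,"ay":0,"az":0,"jaw":0.4},{"tx":0,"ty":0,"tz":0.04,"ax":0,"ay":0,"az":0,"jaw":0.4},{"tx":0,"ty":0,"tz":0.03,"ax":0,"ay":0,"az":0,"jaw":0.4},{"tx":0,"ty":0,"tz":0,"ax":0,"ay":0,"az":0,"jaw":0.4},{"tx":0,"ty":0,"tz":0,"ax":0,"ay":0,"az":0,"jaw":0.4},{"tx":0,"ty":0,"tz":0,"ax":0,"ay":0,"az":0,"jaw":-1}]' 40
python3 -m handwheel '[{"tx":0,"ty":0,"tz":0,"ax":0,"ay":0,"az":0,"jaw":-1},{"tx":0,"ty":0,"tz":0,"ax":0,"ay":0,"az":0,"jaw":-1},{"tx":0,"ty":0,"tz":0,"ax":0,"ay":0,"az":0,"jaw":-1},{"tx":0,"ty":0,"tz":0,"ax":0,"ay":0,"az":0,"jaw":-1},{"tx":0,"ty":0,"tz":0,"ax":0,"ay":0,"az":0,"jaw":-1},{"tx":0,"ty":0,"tz":0,"ax":0,"ay":0,"az":0,"jaw":-1},{"tx":-0.01402,"ty":-0.00135,"tz":0,"ax":0,"ay":0,"az":0,"jaw":-1},{"tx":-0.01291,"ty":-0.00561,"tz":0,"ax":0,"ay":0,"az":0,"jaw":-1},{"tx":-0.01055,"ty":-0.00933,"tz":0,"ax":0,"ay":0,"az":0,"jaw":-1},{"tx":-0.00715,"ty":-0.01213,"tz":0,"ax":0,"ay":0,"az":0,"jaw":-1}]' 40
```

```text
time: 49.8
ee_pos: [0.5579, -0.3178, 0.1028]
tcp_rot: [179.9, 0.1, 90.6]
wrist_force: [-0.1, 0.3, 1.0]
opening: 0.0427
grasp_force: 0.0
time: 51.05
ee_pos: [0.5311, -0.3641, 0.1019]
tcp_rot: [179.7, 0.2, 90.6]
wrist_force: [6.4, -1.6, 3.3]
opening: 0.0208
grasp_force: 39.4
```

```bash

python3 -m handwheel '[{"tx":-0.00305,"ty":-0.01375,"tz":0,"ax":0,"ay":0,"az":0,"jaw":-1},{"tx":0.00135,"ty":-0.01402,"tz":0,"ax":0,"ay":0,"az":0,"jaw":-1},{"tx":0.00561,"ty":-0.01291,"tz":0,"ax":0,"ay":0,"az":0,"jaw":-1},{"tx":0.00933,"ty":-0.01055,"tz":0,"ax":0,"ay":0,"az":0,"jaw":-1},{"tx":0.01213,"ty":-0.00715,"tz":0,"ax":0,"ay":0,"az":0,"jaw":-1},{"tx":0.01375,"ty":-0.00305,"tz":0,"ax":0,"ay":0,"az":0,"jaw":-1},{"tx":0.01402,"ty":0.00135,"tz":0,"ax":0,"ay":0,"az":0,"jaw":-1},{"tx":0.01291,"ty":0.00561,"tz":0,"ax":0,"ay":0,"az":0,"jaw":-1},{"tx":0.01055,"ty":0.00933,"tz":0,"ax":0,"ay":0,"az":0,"jaw":-1},{"tx":0.00715,"ty":0.01213,"tz":0,"ax":0,"ay":0,"az":0,"jaw":-1}]' 40
python3 -m handwheel '[{"tx":0.00305,"ty":0.01375,"tz":0,"ax":0,"ay":0,"az":0,"jaw":-1},{"tx":-0.00135,"ty":0.01402,"tz":0,"ax":0,"ay":0,"az":0,"jaw":-1},{"tx":-0.00561,"ty":0.01291,"tz":0,"ax":0,"ay":0,"az":0,"jaw":-1},{"tx":-0.00933,"ty":0.01055,"tz":0,"ax":0,"ay":0,"az":0,"jaw":-1},{"tx":-0.01213,"ty":0.00715,"tz":0,"ax":0,"ay":0,"az":0,"jaw":-1},{"tx":-0.01375,"ty":0.00305,"tz":0,"ax":0,"ay":0,"az":0,"jaw":-1},{"tx":0,"ty":0,"tz":0,"ax":0,"ay":0,"az":0,"jaw":-1},{"tx":0,"ty":0,"tz":0,"ax":0,"ay":0,"az":0,"jaw":-1},{"tx":0,"ty":0,"tz":0,"ax":0,"ay":0,"az":0,"jaw":-1},{"tx":0,"ty":0,"tz":0,"ax":0,"ay":0,"az":0,"jaw":-1}]' 40
```

```text
time: 52.3
ee_pos: [0.4965, -0.2806, 0.1019]
tcp_rot: [179.9, 0.3, 90.5]
wrist_force: [2.0, -17.9, 2.4]
opening: 0.0212
grasp_force: 40.3
time: 53.55
ee_pos: [0.5576, -0.3178, 0.1019]
tcp_rot: [179.9, 0.1, 90.5]
wrist_force: [-0.2, -1.8, 7.9]
opening: 0.0207
grasp_force: 41.0
```

```bash

python3 -m handwheel '[{"tx":0,"ty":0,"tz":0,"ax":0,"ay":0,"az":0,"jaw":0.3},{"tx":0,"ty":0,"tz":0,"ax":0,"ay":0,"az":0,"jaw":0.3},{"tx":0,"ty":0,"tz":0,"ax":0,"ay":0,"az":0,"jaw":0.3},{"tx":0,"ty":0,"tz":-0.05,"ax":0,"ay":0,"az":0,"jaw":0.3},{"tx":0,"ty":0,"tz":-0.06,"ax":0,"ay":0,"az":0,"jaw":0.3},{"tx":0.0,"ty":-0.02,"tz":-0.05,"ax":0,"ay":0,"az":0,"jaw":0.3},{"tx":0.04,"ty":-0.02,"tz":-0.03,"ax":0,"ay":0,"az":0,"jaw":0.3},{"tx":0.04,"ty":0,"tz":0,"ax":0,"ay":0,"az":0,"jaw":0.3},{"tx":0,"ty":0,"tz":0,"ax":0,"ay":0,"az":0,"jaw":0.3},{"tx":0,"ty":0,"tz":0,"ax":0,"ay":0,"az":0,"jaw":0.3}]' 40
python3 - <<'E'
from h import *
im,K,E=grab('wrist'); im2,_,_=grab('top')
a=im[:260,140:520,::-1]; b=cv2.resize(im2[100:250,240:440,::-1],None,fx=2,fy=2)
cv2.imwrite('pics/fin.png',np.hstack([cv2.copyMakeBorder(a,0,300-260,0,0,0),b])); bin_top()
for v in (45,60,110,125): print(v,cast(K,E,316,v,.065)[1].round(4),cast(K,E,316,v,.083)[1].round(4))
E
```

```text
time: 54.8
ee_pos: [0.5165, -0.2381, 0.2904]
tcp_rot: [-180.0, 0.0, 90.6]
wrist_force: [0.0, -0.7, 0.6]
opening: 0.0557
grasp_force: 0.0
bin [0.661 0.032] [0.135 0.177] 84.4
45 -0.1172 -0.1194
60 -0.1308 -0.1323
110 -0.1785 -0.1776
125 -0.1936 -0.192
```

View pics/fin.png

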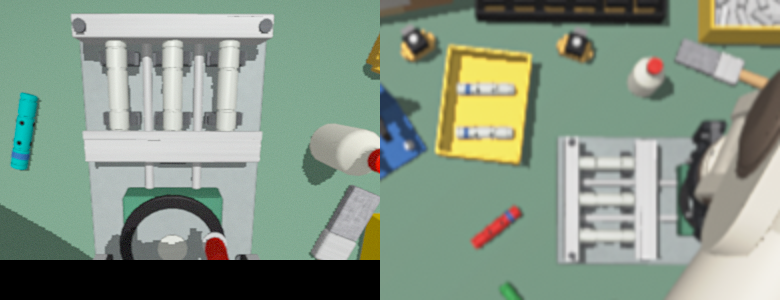

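The jaw is closed over the ends of all three blanks, which sit against the stop. Both drilled spools are in the bin, which was nudged about 15 mm and is still upright. The handle is back at its start angle, so I hand the job in.

```bash
python3 -c "
from workcell import workorder; print(workorder.job_done())"
```

```text
the job is handed in; nothing more can be done
None
```

The job is handed in: both drilled spools are in the yellow bin, all three blanks are in their own nests with the jaw closed on them against the stop, and the bystanders were not touched; the hand-in did not report a verdict.

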